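# Clamp the LED board in the indexing board holder

## Task

Pick up the black LED board by its heat sink and lay it (do not drop it) flat, square and centred on the board holder between the two jaws. Then pull up the sliding jaw's red plunger knob, slide the jaw along to the last hole before the board so that the lips of both jaws reach over the board's ends, and let the plunger snap fully home. Leave everything else on the bench where it is.

Things in the scene. Friction and masses are not known exactly. Their poses are not given: they have to be found in the camera images.
- holder: Aluminium board holder fixed to the mat: flat base 90 mm (x) by 330 mm (y) by 20 mm high. Origin: centre of its underside. Its y axis is the rail along which the blue sliding jaw travels; the fixed stop jaw is at the +y end. The board lies flat on its top face (z = 20 mm), centred on the rail (x = 0). A row of 13 index holes, 9 mm wide, 15 mm apart, runs along x = 0, the first at y = -135 mm and the last at y = +45 mm.
- stop_face (a point): Stop jaw (blue block, 90 x 30 mm, top 50.5 mm above the table, does not move, somewhere along the rail): this point is the centre of the face against which the board goes, 22 mm above the table; the face looks to the holder's -y. Above it a black hold-down lip, 60 mm wide, reaches 22 mm out over the rail (towards -y), its underside 31 mm and its top 39 mm above the table. Axes as the holder's.
- jaw_face (a point): Sliding jaw (blue block 90 x 36 mm, top 50.5 mm above the table): this point is the centre of its face, 22 mm above the table; the face looks to the holder's +y, towards the stop jaw. It has the same black lip reaching 22 mm out (towards +y), underside 31 mm, top 39 mm above the table. Axes as the holder's. The knob stands 18 mm behind this face.
- knob (a point): Red round plunger knob on top of the sliding jaw, 25 mm diameter, 28 mm tall, its underside 64 mm and its top 92 mm above the table when the pin is in a hole. This point lies on its axis, 80 mm above the table then, and rides with it. Below it a 30 mm steel collar rises to 57 mm above the table. It is lifted straight up against a spring; carrying it sideways while lifted slides the jaw.
- plunger (a joint): Lift of the knob and its pin in m: 0 = pin fully home in an index hole, about 0.0095 = pin resting on the rail between two holes (not latched), 0.014 = top stop. The spring pushes it down with about 7 N at 0 rising to 11 N at the top. It must be above 0.010 to slide the jaw freely. The round-ended pin (8 mm) finds its hole if let go within about 3 mm of the hole.
- jaw (a joint): Travel of the sliding jaw in m along the holder's +y: 0 = pin over the first hole (start), grows towards the stop jaw; hole number k lies at 0.015 k, k = 0 to 12. About 0.5 mm play in a hole. Slides with about 1 N friction when the pin is lifted.
- led_board: Black LED board, 70 mm (x) by 90 mm (y) by 4 mm thick, 0.10 to 0.21 kg, white LEDs up to 2 mm high on it and in its middle a silver finned heat sink 24 mm (x) by 36 mm (y), rising to 34 mm above the underside: the thing to hold it by. Origin: centre of its underside. It starts loose and flat on the mat. In the holder its y axis lies along the rail, either way round.
- iron_stand: Blue and yellow soldering iron stand, fixed, 100 mm diameter foot, 190 mm tall, behind the holder. Origin: centre of its underside.
- flux_bottle: White round flux bottle with a green cap and blue label, 44 mm diameter, 145 mm tall, standing loose on the mat beside the holder's rail. Origin: centre of its underside. Leave alone.
- screwdriver: Screwdriver, 160 mm long, lying loose on the mat on the robot's side of the holder. Origin: below the middle of its length; its x axis points from handle to tip. Leave alone.
- solder_reel: Reel of solder with red flanges, 54 mm diameter, 42 mm tall, standing loose beside the LED board. Origin: centre of its underside. Leave alone.
- pliers: Red-handled pliers, 137 mm long, about 48 mm wide, 14 mm high, lying loose beside the LED board; handles towards their -y (85 mm), nose towards +y (50 mm). Origin: on the mat under the pivot. Leave alone.
- green_board: Green circuit board 80 x 120 mm on four 12 mm brass standoffs, the tops of the standoffs 20 mm above the mat; loose, at the back. Origin: on the mat under its centre. Leave alone.
- tip_cleaner: Black round tip-cleaner tin with brass wool on top, 52 mm diameter, 40 mm tall, standing loose close to the holder's far side. Origin: centre of its underside. Leave alone.
- parts_tray: Grey three-compartment parts tray 90 x 130 x 30 mm near the robot. Origin: centre of its underside. Leave alone.
Not all that is in view belongs to the job. Leave any yellow look-alike of the led_board alone.

How it is judged:
By the outcome, as a careful person would: the job done as asked, in the order asked, and still so for the second after the job is handed in, with the robot touching nothing.
It also fails if it takes over 61 s, if anything falls off the work surface, if the arm or the gripper's body presses on something with over 40 N, if the wrist force passes 120 N, or if a joint passes its speed limit or range.

## Robot

A 6-joint arm with a two-finger parallel gripper is mounted at the origin on the work surface. World frame = base frame: x ahead of the robot, y to its left, z up, the work surface at z = 0. Lengths are in m, angles in rad, forces in N, time in s.
With the tool pointing down it reaches from about 0.425 to 0.95 m from the base axis. Payload 3.5 kg.
Tool frame: the origin (TCP) lies on the centre line of the jaws, within the pads' length; the fingertips stand ahead of it and the grasp point (between the pads) lies 11 mm behind it (tips_ahead is the z of the fingertips in the tool frame, in m); z points along the fingers, y is the direction in which the jaws open and shut (so a half turn about z gives the same grasp; the last joint's range is limited). The gripper opens to 85 mm and grips with 20 to 120 N. Pads are 22 mm wide; open, the fingers measure 114 mm over their backs; the gripper's body (76 mm by 85 mm) begins 54 mm behind the grasp point. The pads swing forward as they close: fully open they stand 13 mm farther back than shut.
Start: joints at [1.093, 0.286, 1.577, -0, 1.279, -0.15], TCP at [0.217, 0.639, 0.239] pointing down, gripper open.
Joint ranges: [-2.77, 2.77], [-0.9, 2.22], [0.21, 2.48], [-1.53, 4.67], [0.24, 2.81], [-2.84, 2.84]. Speed limits (rad/s): [2.79, 2.79, 3.14, 3.14, 3.14, 3.14].

## Interface

Orientations are given as a unit quaternion [x, y, z, w].
In Python, from plant import * gives the robot as it stands. The module is installed in compiled form; this text tells all that it offers.
- The arm moves only by the tool move_arm, never from a script. Its arguments are lists of equal length, an entry for each row: "linear": the shift along the world's x, y, z in m, a list of three; "twist": the turn, a rotation vector about the world's x, y, z in degrees, a list of three. A call has 1 to 20 rows; each row shifts and turns the pose as measured when the row begins; what a row does not reach is not made up. A row lasts 1/12 s, in which the tool goes at most 41.7 mm and 7.16 degrees, less where a joint would pass 70% of its speed; a pose out of reach is approached as far as the arm can. A call is refused whole if a number of a shift passes 0.0417 or a number of a turn 7.16, either way. A call with a gripper value outside its range is refused whole. "grip" is the opening, from 0 (shut) to 1 (fully open), set as the call begins (left out, the last holds). The fingers move at their own pace and stop on an object; "force" is the grip in N (left out, the last holds). Time passes only in rows, so rows that do not move let the fingers close. It gives the time, the measured TCP pose, the force and the opening at its end, in the units of the state.
- get_state(): the state, without advancing time (a new reading comes with each control period).
- read_camera(name): name is "scene" or "top"; returns a dict with "img" (480x640x3 uint8, blue, green, red), "depth" (480x640 float32, m along the optical axis (not along the pixel's ray), 0 where there is no reading), "fx", "fy", "cx", "cy" (pixels), "rvec" (rotation vector, rad) and "tvec" (3), from world to camera coordinates, as OpenCV has them. Camera axes: x right, y down, z forward; pixel columns grow to the right and rows downward; lengths in m; the calibration is good to about 2 mm. A picture is of the moment at which its call begins.
- sign_off(): hands the job in, once; it reports no verdict.
The state is a dict: "time": time; "qpos": joint angles; "dq": joint speeds; "joint_efforts": joint torques, N m; "eef_pos": TCP position; "tcp_rot": TCP orientation; "contact_force": force on the tool from outside, world axes, zero at the start; "wrist_torque": the same for the moment, N m; "opening": opening from 0.0 (shut) to 1.0 (fully open).
Only numpy, scipy, OpenCV 4.12 (cv2) and the standard library are available. Lean on these libraries where they do the work, as an engineer would, in place of code of your own. Each camera call takes 0.05 s, during which the arm holds its last target.

## Working session

There is one attempt and no reset: what is moved stays moved. The work goes in short steps, Python scripts to look and compute and a tool call to move; the robot and the scene stay as the last step left them, time stands still between calls to the robot, and variables do not carry over. Pictures are saved under pics/ and viewed, and the job is handed in when it is done.

Besides the shell and the picture viewer there is one more tool, called after "Request:" in YAML: its name, and indented under it one key for each argument. move_arm: Moves the arm, as the interface text tells. Its arguments: {"type":"object","properties":{"linear":{"type":"array","items":{"type":"array","items":{"type":"number"}}},"twist":{"type":"array","items":{"type":"array","items":{"type":"number"}}},"grip":{"type":"number"},"force":{"type":"number"}},"required":["linear","twist"]}

```bash
mkdir -p pics; ls; python3 - <<'E'
from plant import *
import cv2,numpy as np
s=get_state();print(s)
for n in("scene","top"):
    c=read_camera(n);cv2.imwrite(f"pics/{n}0.png",c["img"]);np.savez(f"{n}0.npz",**c)
    R=cv2.Rodrigues(np.array(c["rvec"]))[0];print(n,c["fx"],c["cx"],c["cy"],"cam",-R.T@np.array(c["tvec"]).ravel(),R[2])
E
```

```text
pics
{'time': 0.0, 'qpos': array([ 1.09301691e+00,  2.87167546e-01,  1.57821577e+00,  8.60157274e-06,
        1.27861793e+00, -1.49949507e-01]), 'dq': array([-0.00027049, -0.00011082,  0.0011863 , -0.00066249, -0.00055645,
       -0.00136889]), 'joint_efforts': array([-4.82188079e-04, -4.06004941e+01, -2.92616272e+01, -2.10552794e-04,
        5.94755315e-03,  8.65188326e-06]), 'eef_pos': array([0.21697425, 0.63848131, 0.23792493]), 'tcp_rot': array([ 1.63183035e-01,  9.86595077e-01, -1.14419187e-03, -3.75726063e-04]), 'contact_force': array([-0.65321281, -0.46150351, -0.16570668]), 'wrist_torque': array([-0.02568547,  0.06215924, -0.01351544]), 'opening': 1.000015794707517}
scene 471.9175881660697 316.67275363009776 244.69702215888304 cam [ 1.24473937 -0.24085099  0.83162593] [-0.64828654  0.29031898 -0.7038746 ]
top 445.25999901539467 317.242363371018 235.59587249525052 cam [0.3854872  0.06707977 1.10524408] [ 0.16703968  0.0088963  -0.98591004]
```

View pics/scene0.png

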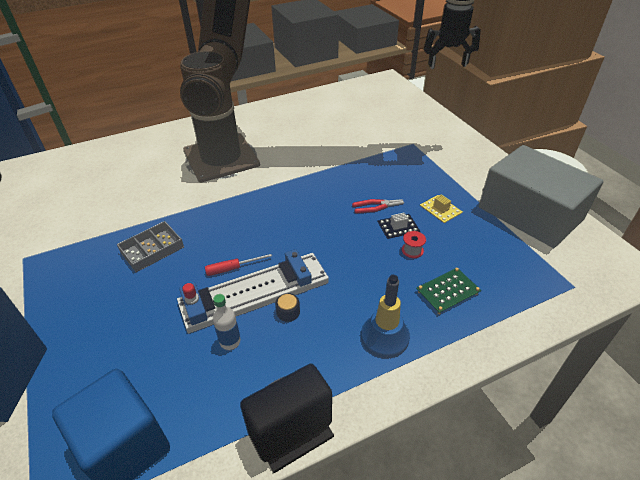

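View pics/top0.png

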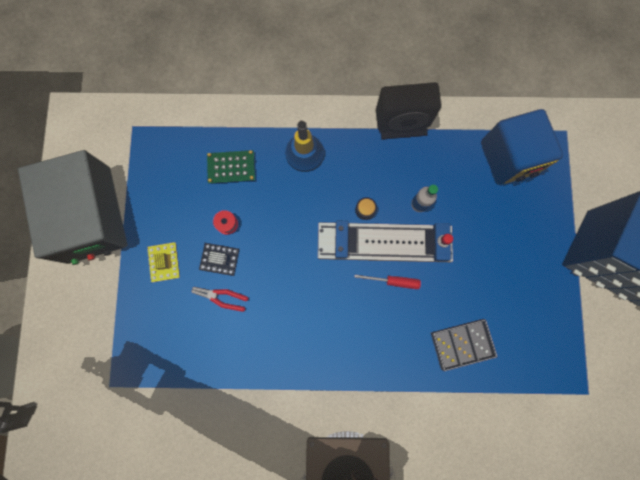

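The black board with the silver heat sink is at scene (398,224) / top (219,259). The yellow look-alike is at scene (441,207) / top (163,262). The holder spans top (318–453, 222–262), with the knob at (447,239). I'll enlarge these to confirm them before measuring.

```bash
cat > h.py <<'E'
import cv2,numpy as np
def load(f):
    c=dict(np.load(f));c["R"]=cv2.Rodrigues(c["rvec"])[0];c["t"]=c["tvec"].ravel();c["C"]=-c["R"].T@c["t"];return c
def live(c):
    c=dict(c);c["R"]=cv2.Rodrigues(np.array(c["rvec"],float))[0];c["t"]=np.array(c["tvec"],float).ravel();c["C"]=-c["R"].T@c["t"];return c
def ray(c,u,v):
    return c["R"].T@np.array([(u-c["cx"])/c["fx"],(v-c["cy"])/c["fy"],1.])
def onz(c,u,v,z):
    d=ray(c,u,v);return c["C"]+d*(z-c["C"][2])/d[2]
def tri(c1,p1,c2,p2):
    d1=ray(c1,*p1);d2=ray(c2,*p2);A=np.stack([d1,-d2],1)
    s=np.linalg.lstsq(A,c2["C"]-c1["C"],rcond=None)[0]
    a=c1["C"]+s[0]*d1;b=c2["C"]+s[1]*d2
    return (a+b)/2,np.linalg.norm(a-b)
def proj(c,P):
    q=c["R"]@np.asarray(P,float)+c["t"];return np.array([c["fx"]*q[0]/q[2]+c["cx"],c["fy"]*q[1]/q[2]+c["cy"]])
def crop(img,x0,y0,x1,y1,k):
    return cv2.resize(img[y0:y1,x0:x1],None,fx=k,fy=k,interpolation=cv2.INTER_CUBIC)
E
python3 - <<'E'
from h import *
t=load("top0.npz");s=load("scene0.npz")
a=np.hstack([crop(t["img"],140,225,255,320,3.4),crop(s["img"],345,180,460,275,3.4)])
cv2.imwrite("pics/cb.png",a)
cv2.imwrite("pics/ch_t.png",crop(t["img"],305,205,465,275,5))
cv2.imwrite("pics/ch_s.png",crop(s["img"],170,240,340,360,4.7))
E
```

```text
(no output)
```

View pics/cb.png

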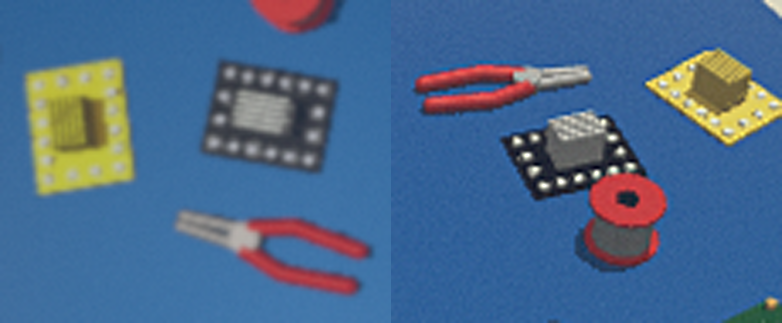

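View pics/ch_t.png

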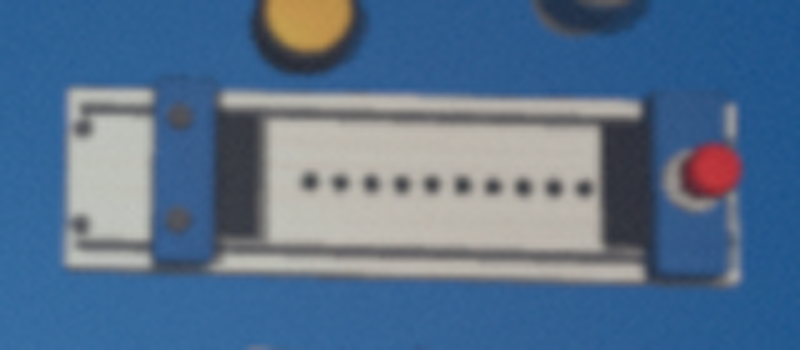

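View pics/ch_s.png

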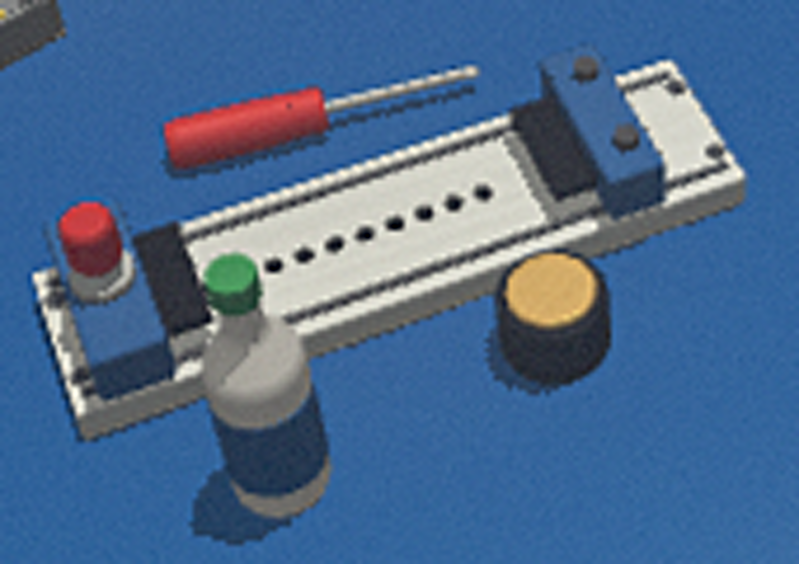

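The crops confirm the black board with the silver sink, lying between the pliers and the reel. The stop jaw is at crop left, and the knob jaw is at the right with the bottle beside it. Next I'll measure them.

```bash
python3 - <<'E'
from h import *
t=load("top0.npz");s=load("scene0.npz")
np.set_printoptions(precision=4,suppress=True)
def big(m,box):
    x0,y0,x1,y1=box;q=np.zeros_like(m);q[y0:y1,x0:x1]=m[y0:y1,x0:x1]
    c=max(cv2.findContours(q,cv2.RETR_EXTERNAL,cv2.CHAIN_APPROX_NONE)[0],key=cv2.contourArea);return c
ti=t["img"].astype(int);si=s["img"].astype(int)
# board: non-blue pixels
nb=((ti[...,0]-ti[...,2])<45).astype(np.uint8)*255
c=big(nb,(190,238,248,280))
P=np.array([onz(t,u,v,.004)[:2] for u,v in c[:,0]],np.float32)
r=cv2.minAreaRect(P);print("board",r,cv2.boxPoints(r))
sink=((ti.min(2)>110)&(abs(ti[...,0]-ti[...,2])<60)).astype(np.uint8)*255
sk=cv2.morphologyEx(sink,cv2.MORPH_OPEN,np.ones((4,4)))
c=big(sk,(200,248,238,272));P=np.array([onz(t,u,v,.034)[:2] for u,v in c[:,0]],np.float32)
r=cv2.minAreaRect(P);print("sink",r)
# LEDs centroids
# holes
g=cv2.cvtColor(t["img"],cv2.COLOR_BGR2GRAY)
G=cv2.resize(g[225:258,355:432],None,fx=6,fy=6,interpolation=cv2.INTER_CUBIC)
th=cv2.adaptiveThreshold(G,255,cv2.ADAPTIVE_THRESH_MEAN_C,cv2.THRESH_BINARY_INV,61,18)
H=[]
for c in cv2.findContours(th,cv2.RETR_EXTERNAL,cv2.CHAIN_APPROX_NONE)[0]:
    a=cv2.contourArea(c);
    if 80<a<700:
        m=cv2.moments(c);u=(m["m10"]/m["m00"]+.5)/6-.5+355;v=(m["m01"]/m["m00"]+.5)/6-.5+225
        if 235<v<248:H.append([u,v,a])
H=np.array(sorted(H));W=np.array([onz(t,u,v,.02) for u,v,_ in H]);print(H);print(W[:,:2]);print(np.diff(W[:,1]))
w=((ti.min(2)>95)).astype(np.uint8)*255
# knob
for n,c,I,box in(("top",t,ti,(430,225,465,255)),("scene",s,si,(175,275,205,305))):
    m=((I[...,2]>120)&(I[...,1]<80)&(I[...,0]<90)).astype(np.uint8)*255
    k=big(m,box);print(n,"knob",cv2.boundingRect(k),cv2.minEnclosingCircle(k),np.mean(k[:,0],0))
E
```

```text
board ((0.5100879669189453, 0.321384072303772), (0.08790884912014008, 0.06836044788360596), 81.25475311279297) [[0.4696 0.2831]
 [0.5372 0.2727]
 [0.5506 0.3596]
 [0.483  0.37  ]]
sink ((0.5074400305747986, 0.3186897933483124), (0.02679654210805893, 0.03442573919892311), 0.7928206324577332)
[[366.4124 240.8481 472.5   ]
 [372.5931 241.0926 392.    ]
 [378.8133 241.2788 413.5   ]
 [384.9033 241.4861 413.    ]
 [390.9146 241.4552 406.    ]
 [397.0943 241.597  442.    ]
 [403.1598 241.8663 393.    ]
 [409.2139 242.0315 427.5   ]
 [415.3102 242.1004 432.5   ]
 [421.139  242.2538 268.5   ]]
[[ 0.5579 -0.0445]
 [ 0.5575 -0.0598]
 [ 0.5572 -0.0751]
 [ 0.5569 -0.0901]
 [ 0.5572 -0.1049]
 [ 0.557  -0.1201]
 [ 0.5566 -0.135 ]
 [ 0.5564 -0.1499]
 [ 0.5564 -0.1648]
 [ 0.5562 -0.1792]]
[-0.0152 -0.0153 -0.015  -0.0148 -0.0152 -0.0149 -0.0149 -0.015  -0.0143]
top knob (443, 234, 10, 10) ((447.5, 238.5), 4.94984769821167) [447.6296 238.3333]
scene knob (183, 283, 11, 9) ((187.75, 287.375), 5.427173614501953) [187.7778 287.2222]
```

```bash
python3 - <<'E'
from h import *
t=load("top0.npz");s=load("scene0.npz")
np.set_printoptions(precision=4,suppress=True)
print("knob",tri(t,(447.5,238.5),s,(187.8,287.4)), onz(t,447.5,238.5,.085),onz(s,187.8,287.4,.08))
for c,n in((t,"t"),(s,"s")):
    print(n,"hole line pred", [proj(c,[.5573,-.0895-.135,z]).round(1) for z in(.064,.078,.092)])
# holder outline: white-ish in top
ti=t["img"].astype(int)
h,k=305,205
# lines edges along columns at u: use gradient of (red channel) subpixel for far & near edges of base at z=.02
def edge(vals):
    g=np.abs(np.diff(vals.astype(float)));i=g.argmax();lo=max(i-2,0);w=g[lo:i+3];return lo+.5+(w*np.arange(len(w))).sum()/w.sum()
R=cv2.GaussianBlur(t["img"][...,2],(3,3),0)
up=[];dn=[]
for u in range(352,432,4):
    up.append(onz(t,u,213+edge(R[213:228,u]),.02)[:2] if not 355<u<380 else [np.nan]*2)
    dn.append(onz(t,u,252+edge(R[252:270,u]),.02)[:2])
up=np.array(up);dn=np.array(dn)
up=up[~np.isnan(up[:,0])]
for n,e in(("far",up),("near",dn)):
    p=np.polyfit(e[:,1],e[:,0],1);print(n,p,"x at y=-.1",np.polyval(p,-.1),"resid",np.std(e[:,0]-np.polyval(p,e[:,1])))
L=[onz(t,312+edge(R[v,312:326]),v,.02)[:2] for v in range(226,258,4)]
print("+y end",np.array(L)[:,1])
Bt=t["img"]
for v in(235,250):
  print(v,[tuple(x) for x in Bt[v,330:365]])
E
```

```text
knob (array([ 0.5551, -0.2256,  0.0873]), np.float64(0.0012589492550374147)) [ 0.5556 -0.2256  0.085 ] [ 0.5481 -0.226   0.08  ]
t hole line pred [array([444.5, 239.2]), array([446.2, 238.3]), array([447.9, 237.3])]
s hole line pred [array([191.2, 295.1]), array([189.8, 290.8]), array([188.4, 286.5])]
far [0.0156 0.6037] x at y=-.1 0.6021329860508674 resid 0.0004952379541462938
near [0.0137 0.5128] x at y=-.1 0.5114023096971745 resid 0.00036160527684882303
+y end [0.0765 0.0762 0.0756 0.0754 0.0754 0.0754 0.0633 0.0761]
235 [(np.uint8(186), np.uint8(193), np.uint8(190)), (np.uint8(185), np.uint8(193), np.uint8(190)), (np.uint8(186), np.uint8(193), np.uint8(190)), (np.uint8(183), np.uint8(189), np.uint8(187)), (np.uint8(172), np.uint8(176), np.uint8(172)), (np.uint8(149), np.uint8(139), np.uint8(131)), (np.uint8(139), np.uint8(104), np.uint8(79)), (np.uint8(147), np.uint8(98), np.uint8(61)), (np.uint8(145), np.uint8(95), np.uint8(57)), (np.uint8(142), np.uint8(94), np.uint8(55)), (np.uint8(142), np.uint8(95), np.uint8(57)), (np.uint8(140), np.uint8(93), np.uint8(54)), (np.uint8(139), 
[... 1921 characters left out ...]
, np.uint8(54)), (np.uint8(69), np.uint8(61), np.uint8(59)), (np.uint8(70), np.uint8(62), np.uint8(58)), (np.uint8(71), np.uint8(62), np.uint8(60)), (np.uint8(68), np.uint8(61), np.uint8(56)), (np.uint8(67), np.uint8(58), np.uint8(56)), (np.uint8(72), np.uint8(64), np.uint8(64)), (np.uint8(89), np.uint8(86), np.uint8(87)), (np.uint8(116), np.uint8(117), np.uint8(117)), (np.uint8(143), np.uint8(148), np.uint8(148)), (np.uint8(174), np.uint8(182), np.uint8(181)), (np.uint8(185), np.uint8(193), np.uint8(192)), (np.uint8(184), np.uint8(192), np.uint8(192)), (np.uint8(184), np.uint8(193), np.uint8(192)), (np.uint8(183), np.uint8(192), np.uint8(191)), (np.uint8(184), np.uint8(192), np.uint8(193))]
```

```bash
python3 - <<'E'
from h import *
t=load("top0.npz");s=load("scene0.npz")
np.set_printoptions(precision=4,suppress=True)
a=-np.arctan(.0145);ey=np.array([-np.sin(a),np.cos(a)]);ex=np.array([ey[1],-ey[0]])
O=np.array([.5571,-.0893])
print("yaw deg",np.degrees(a))
def H(p):d=np.asarray(p)[:2]-O;return np.array([d@ex,d@ey])
print("lip edge",H(onz(t,357.5,235,.039)),H(onz(t,357.4,250,.039)))
print("block face top",H(onz(t,347.3,235,.0505)),H(onz(t,347.3,250,.0505)))
print("stop block +y top",H(onz(t,334.9,235,.0505)))
# tri of bottle cap, tip cleaner from pictures
for n,c in(("t",t),("s",s)):
    I=c["img"].astype(int)
    for nm,m in(("cap",(I[...,1]>I[...,2]+40)&(I[...,1]>I[...,0]+25)),("wool",(I[...,2]>I[...,0]+60)&(I[...,1]>I[...,0]+30))):
        b=(350,170,460,225) if n=="t" else (200,280,310,325)
        q=np.zeros(I.shape[:2],np.uint8);q[b[1]:b[3],b[0]:b[2]]=m[b[1]:b[3],b[0]:b[2]]*255
        k=max(cv2.findContours(q,0,1)[0],key=cv2.contourArea);r=cv2.boundingRect(k);print(n,nm,r)
        uv=(r[0]+(r[2]-1)/2,r[1]+(r[3]-1)/2);globals()[n+nm]=uv
for nm in("cap","wool"):
    P,e=tri(t,globals()["t"+nm],s,globals()["s"+nm]);print(nm,P,e,"holder frame",H(P))
P=onz(t,*globals()["twool"],.04);print(P,H(P))
print("screwdriver near edge:",[H(onz(t,u,v,.02)) for u,v in((356,277),(420,276))])
# jaw lip
R=t["img"][...,2]
print([int(x) for x in R[235,418:450]]);
# board in scene
print("board sink pred scene",proj(s,[.510,.3214,.034]),proj(t,[.510,.3214,.034]))
cv2.imwrite("pics/sk.png",np.hstack([crop(t["img"],195,235,245,285,8),crop(s["img"],370,198,425,248,8)[:, :400]]))
E
```

```text
yaw deg -0.830730585834999
lip edge [0.0108 0.0684] [-0.0259  0.0682]
block face top [0.0082 0.0938] [-0.0282  0.0932]
stop block +y top [0.0073 0.1236]
t cap (429, 185, 8, 9)
t wool (358, 199, 17, 16)
s cap (214, 294, 11, 9)
s wool (278, 294, 19, 15)
cap [ 0.6574 -0.1803  0.1421] 0.0012686536246787985 holder frame [ 0.1016 -0.0895]
wool [ 0.6403 -0.0425  0.0377] 0.001000732712121119 holder frame [0.0825 0.048 ]
[ 0.6399 -0.0418  0.04  ] [0.0821 0.0487]
screwdriver near edge: [array([-0.0896,  0.0691]), array([-0.0827, -0.0863])]
[187, 187, 186, 188, 188, 183, 157, 95, 53, 51, 50, 50, 49, 47, 51, 49, 46, 43, 45, 50, 53, 65, 84, 103, 108, 108, 124, 152, 168, 175, 176, 170]
board sink pred scene [399.5947 216.1343] [215.9711 257.4227]
```

View pics/sk.png

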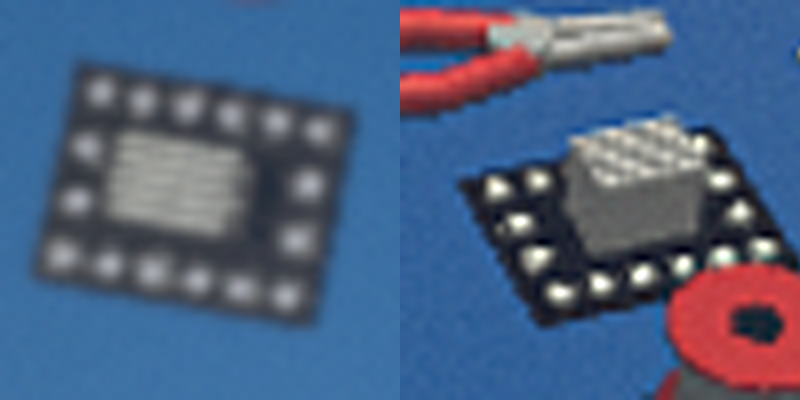

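```bash
cat >> h.py <<'E'
a0=-np.arctan(.0145);EY=np.array([-np.sin(a0),np.cos(a0)]);EX=np.array([EY[1],-EY[0]]);O=np.array([.5571,-.0893])
def Wd(x,y):return O+x*EX+y*EY
def H(p):
    d=np.asarray(p)[:2]-O;return np.array([d@EX,d@EY])
def rect(c,z,xs,ys):
    X,Y=np.meshgrid(xs,ys,indexing="ij");P=np.stack([O[0]+X*EX[0]+Y*EY[0],O[1]+X*EX[1]+Y*EY[1],np.full_like(X,z)],-1)
    q=P@c["R"].T+c["t"];u=c["fx"]*q[...,0]/q[...,2]+c["cx"];v=c["fy"]*q[...,1]/q[...,2]+c["cy"]
    return cv2.remap(c["img"],u.astype(np.float32),v.astype(np.float32),cv2.INTER_CUBIC)
E
python3 - <<'E'
from h import *
t=load("top0.npz");s=load("scene0.npz")
ys=np.arange(-.18,.18,.0005)
out=[]
for c in(t,s):
  for z in(.0505,.039,.02):
    im=rect(c,z,np.arange(.05,-.05,-.0005),ys);im=cv2.resize(im,None,fx=1.1,fy=1)[:95]
    cv2.putText(im,f"{z}",(2,12),0,.4,(0,255,255),1);out.append(im)
cv2.imwrite("pics/rect.png",np.vstack(out))
def edges(c,z,x0,x1,ch,lab):
    im=rect(c,z,np.arange(x0,x1,.0005),ys)[...,ch].astype(float).mean(0)
    g=np.gradient(cv2.GaussianBlur(im[None],(0,0),1.5)[0])
    k=[(round(float(ys[i]),4),round(float(g[i]),1)) for i in range(2,len(g)-2) if abs(g[i])>2.5 and abs(g[i])==abs(g[i-2:i+3]).max()]
    print(lab,z,k)
for c,l in((t,"top"),(s,"scene")):
    edges(c,.0505,-.015,.015,2,l+" mid");edges(c,.0505,-.042,-.034,2,l+" side-");edges(c,.0505,-.015,.015,0,l+" midB")
    edges(c,.039,-.02,-.008,2,l+" lip-");edges(c,.039,.008,.02,2,l+" lip+")
    edges(c,.02,-.003,.003,2,l+" holes")
E
```

```text
top mid 0.0505 [(-0.1575, 9.4), (-0.1375, -3.6), (-0.123, -5.5), (-0.092, 12.1), (-0.0805, 2.8), (-0.0725, -3.2), (-0.066, 3.1), (-0.058, -2.9), (-0.0515, 3.3), (-0.0435, -2.5), (-0.037, 2.9), (-0.028, -2.6), (-0.022, 3.3), (-0.0135, -3.0), (-0.0075, 2.9), (0.0005, -2.9), (0.007, 3.0), (0.015, -3.1), (0.0215, 3.3), (0.03, -2.9), (0.0365, 2.8), (0.0445, -3.1), (0.051, 3.1), (0.068, -8.5), (0.123, 11.3), (0.164, -11.8)]
top side- 0.0505 [(-0.158, 9.9), (-0.1515, -6.8), (-0.1115, 6.5), (0.089, -4.7), (0.1235, 7.3), (0.1585, 4.5), (0.165, -9.8)]
top midB 0.0505 [(-0.1575, -3.9), (-0.13, 4.6), (-0.1165, -5.0), (-0.0915, 10.1), (-0.0725, -2.9), (-0.0655, 2.7), (-0.051, 2.8), (-0.022, 2.8), (-0.014, -2.6), (-0.0075, 2.6), (0.0005, -2.6), (0.007, 2.6), (0.015, -2.7), (0.0215, 2.8), (0.0365, 2.5), (0.0445, -2.7), (0.051, 2.6), (0.068, -7.6), (0.0935, 6.7), (0.1245, 5.3), (0.163, -4.1)]
top lip- 0.039 [(-0.1605, 7.9), (-0.1545, -7.2), (-0.0945, 11.6), (0.067, -7.5), (0.069, -6.9), (0.1225, 11.2), (0.164, -11.5)]
top lip+ 0.039 [(-0.162, 10.1), (-0.141, -5.5), (-0.1265, -4.3), (-0.0945, 12.7), 
[... 2139 characters left out ...]
55, 2.9), (0.1065, -3.0), (0.11, 3.3), (0.1205, -3.1), (0.1245, 24.0), (0.1515, 3.9), (0.1555, -26.2), (0.16, 2.7)]
scene holes 0.02 [(-0.17, -8.2), (-0.167, 40.7), (-0.164, -17.2), (-0.1595, 2.6), (-0.1555, -12.7), (-0.1185, -3.3), (-0.0975, 3.3), (-0.093, 3.4), (-0.0725, -4.7), (-0.0695, 32.0), (-0.066, -29.6), (-0.058, 31.0), (-0.051, -25.7), (-0.0425, 26.1), (-0.0365, -26.3), (-0.028, 27.7), (-0.021, -20.9), (-0.013, 23.8), (-0.006, -26.5), (0.0025, 29.7), (0.009, -25.6), (0.0175, 31.8), (0.024, -25.6), (0.032, 21.0), (0.0395, -23.6), (0.047, 25.4), (0.0645, -16.1), (0.069, 2.8), (0.0725, -13.8), (0.1015, 2.6), (0.1125, -2.9), (0.131, 25.8), (0.1585, 3.9), (0.1625, -26.1), (0.1675, 2.5)]
```

View pics/rect.png

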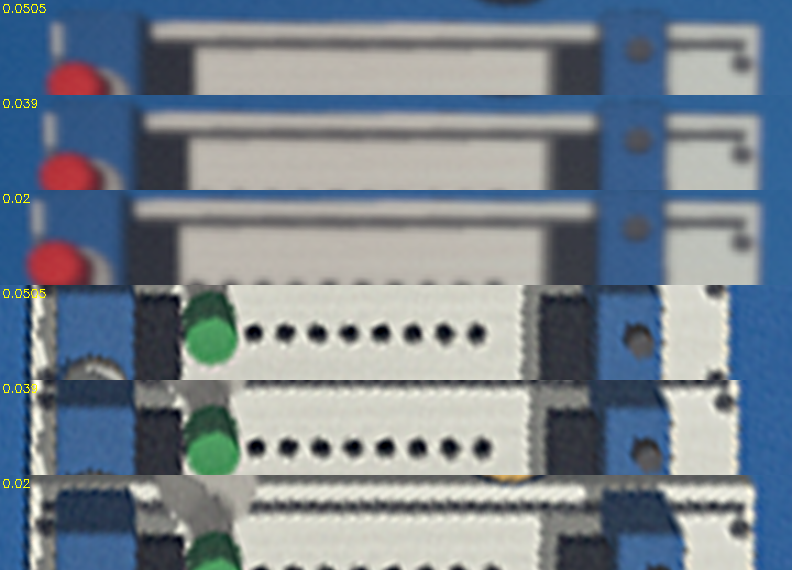

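```bash
python3 - <<'E'
from h import *
for f in("top0.npz","scene0.npz"):
    c=load(f);v,u=np.mgrid[0:480,0:640];d=c["depth"]
    P=np.stack([(u-c["cx"])/c["fx"]*d,(v-c["cy"])/c["fy"]*d,d],-1);W=(P-c["t"])@c["R"]
    x=(W[...,0]-O[0])*EX[0]+(W[...,1]-O[1])*EX[1];y=(W[...,0]-O[0])*EY[0]+(W[...,1]-O[1])*EY[1];z=W[...,2]
    base=(d>0)&(abs(x)<.03)&(y>-.07)&(y<.05);print(f,"base z",np.median(z[base]),z[base].std())
    for nm,y0,y1 in(("stop",.05,.14),("jaw",-.17,-.08)):
        m=(d>0)&(abs(x)<.028)&(abs(x)>.018)&(y>y0)&(y<y1)
        for zz in(.0505,.039):
            k=m&(abs(z-zz)<.004);yy=y[k]
            if k.sum():
                # per-row extents
                e=[(y[r][k[r]].min(),y[r][k[r]].max()) for r in range(480) if k[r].sum()>3] if f[0]=="t" else [(yy.min(),yy.max())]
                print(nm,zz,k.sum(),"z",round(float(np.median(z[k])),4),"ext",np.median(np.array(e),0).round(4),np.percentile(yy,[1,99]).round(4))
E
```

```text
top0.npz base z 0.020176226241912384 0.0020424890324357396
stop 0.0505 66 z 0.051 ext [0.0948 0.1208] [0.094  0.1213]
stop 0.039 69 z 0.0393 ext [0.0719 0.0916] [0.0716 0.1222]
jaw 0.0505 119 z 0.0506 ext [-0.1517 -0.1184] [-0.1528 -0.117 ]
jaw 0.039 80 z 0.0393 ext [-0.1178 -0.0962] [-0.1185 -0.0952]
scene0.npz base z 0.020728368421531224 0.001550399722604744
stop 0.0505 60 z 0.051 ext [0.0912 0.1207] [0.0914 0.1202]
stop 0.039 75 z 0.0402 ext [0.0689 0.0919] [0.069  0.0916]
jaw 0.0505 83 z 0.051 ext [-0.1549 -0.1195] [-0.1545 -0.1196]
jaw 0.039 70 z 0.0396 ext [-0.1187 -0.0972] [-0.1183 -0.0973]
```

```bash
python3 - <<'E'
import plant
print([n for n in dir(plant) if not n.startswith("__")])
print(getattr(plant,"tips_ahead",None))
from h import *
t=load("top0.npz")
b=np.array([.510,.3207]);a=np.radians(-8.75);by=np.array([-np.sin(a),np.cos(a)]);bx=np.array([by[1],-by[0]])
for n,u,v,z in(("reel",225,222,.042),("pl_nose",197,291,.01),("pl_piv",216,294,.014),("pl_handles",246,296,.01)):
    d=onz(t,u,v,z)[:2]-b;print(n,d@bx,d@by)
E
```

```text
['Unreachable', 'get_state', 'read_camera', 'sign_off', 'tips_ahead']
0.008
reel 0.08802811129145156 -0.005331124914864808
pl_nose -0.08692376525555008 0.035730432947497455
pl_piv -0.08630576840781985 -0.01262547087430697
pl_handles -0.07885478662353583 -0.08500121874746515
```

Request:
move_arm:
  linear:
    - [0.0225,-0.0245,-0.008]
    - [0.0225,-0.0245,-0.008]
    - [0.0225,-0.0245,-0.008]
    - [0.0225,-0.0245,-0.008]
    - [0.0225,-0.0245,-0.008]
    - [0.0225,-0.0245,-0.008]
    - [0.0225,-0.0245,-0.008]
    - [0.0225,-0.0245,-0.008]
    - [0.0225,-0.0245,-0.008]
    - [0.0225,-0.0245,-0.008]
    - [0.0225,-0.0245,-0.008]
    - [0.0225,-0.0245,-0.008]
    - [0.0225,-0.0245,-0.008]
    - [0,0,0]
  twist:
    - [0,0,-6.2]
    - [0,0,-6.2]
    - [0,0,-6.2]
    - [0,0,-6.2]
    - [0,0,-6.2]
    - [0,0,-6.2]
    - [0,0,-6.2]
    - [0,0,-6.2]
    - [0,0,-6.2]
    - [0,0,-6.2]
    - [0,0,-6.2]
    - [0,0,-6.2]
    - [0,0,-6.2]
    - [0,0,0]
  grip: 0.6
  force: 40

```text
time: 1.27
eef_pos: [0.5134, 0.3028, 0.1229]
tcp_rot: [0.783, 0.622, -0.004, -0.002]
contact_force: [-1.0, -0.5, -0.5]
opening: 0.601
```

Request:
move_arm:
  linear:
    - [-0.0015,0.009,-0.03]
    - [-0.0015,0.008,-0.02]
    - [0,0,0]
    - [0,0,0]
  twist:
    - [0,0,2.2]
    - [0,0,2]
    - [0,0,0]
    - [0,0,0]

```text
time: 1.6
eef_pos: [0.5118, 0.3175, 0.071]
tcp_rot: [0.76, 0.65, -0.004, -0.002]
contact_force: [-0.1, 0.3, 0.2]
opening: 0.603
```

```bash
cat >> h.py <<'E'
from scipy.spatial.transform import Rotation as Ro
def st(s):
    M=Ro.from_quat(s["tcp_rot"]).as_matrix();y=M[:,1];z=M[:,2]
    print("t",round(s["time"],2),"pos",np.round(s["eef_pos"],4),"yawY",round(np.degrees(np.arctan2(y[1],y[0])),2),"tilt rotvec to fix(deg)",np.degrees(np.cross(z,[0,0,-1])).round(2),"open",round(s["opening"],3),"F",np.round(s["contact_force"],1),"T",np.round(s["wrist_torque"],2),"Hf",(H(s["eef_pos"])*1000).round(1))
E
python3 - <<'E'
from plant import *
from h import *
st(get_state())
t=live(read_camera("top"));s=live(read_camera("scene"))
cv2.imwrite("pics/g1.png",np.hstack([crop(t["img"],165,215,265,315,4),crop(s["img"],340,150,440,250,4)]))
E
```

```text
t 1.6 pos [0.5118 0.3175 0.071 ] yawY -8.95 tilt rotvec to fix(deg) [ 0.11 -0.5   0.  ] open 0.603 F [-0.1  0.3  0.2] T [-0.03 -0.02 -0.01] Hf [-51.2 406.1]
```

View pics/g1.png

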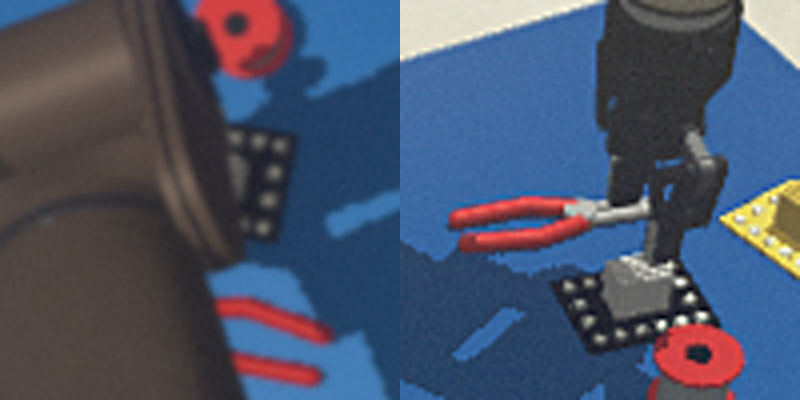

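The scene crop shows the fingers over the silver sink at (635,285), straddling it along board x. The pliers and reel are clear of the gripper, so I'll trim the position and descend.

Request:
move_arm:
  linear:
    - [-0.0015,0.003,-0.01]
    - [0,0,-0.014]
    - [0,0,-0.012]
    - [0,0,-0.009]
    - [0,0,0]
    - [0,0,0]
  twist:
    - [0.1,-0.5,0]
    - [0,0,0]
    - [0,0,0]
    - [0,0,0]
    - [0,0,0]
    - [0,0,0]

```text
time: 2.2
eef_pos: [0.5133, 0.3226, 0.0301]
tcp_rot: [0.76, 0.65, 0.005, 0.002]
contact_force: [0.6, -0.1, 0.6]
opening: 0.599
```

```bash
python3 - <<'E'
from plant import *
from h import *
st(get_state())
s=live(read_camera("scene"))
cv2.imwrite("pics/g2.png",crop(s["img"],345,150,445,250,6))
E
```

```text
t 2.2 pos [0.5133 0.3226 0.0301] yawY -8.9 tilt rotvec to fix(deg) [-0.23  0.61  0.  ] open 0.599 F [ 0.6 -0.1  0.6] T [ 0.    0.05 -0.03] Hf [-49.8 411.2]
```

View pics/g2.png

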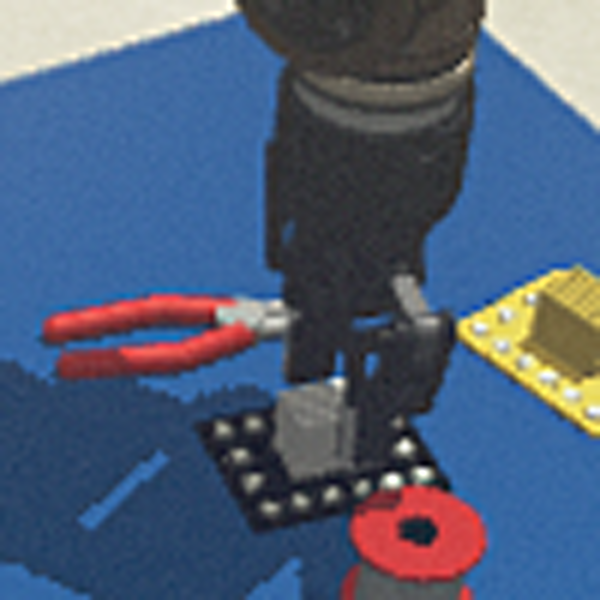

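Request:
move_arm:
  linear:
    - [-0.003,-0.0015,-0.006]
    - [0,0,-0.005]
    - [0,0,0]
    - [0,0,0]
  twist:
    - [-0.1,0.3,0]
    - [0,0,0]
    - [0,0,0]
    - [0,0,0]

```text
time: 2.58
eef_pos: [0.5107, 0.3209, 0.0191]
tcp_rot: [0.76, 0.65, 0.003, 0.001]
contact_force: [0.0, -0.7, -0.3]
opening: 0.597
```

```bash
python3 - <<'E'
from plant import *
from h import *
st(get_state());s=get_state();print(s["dq"].round(4))
E
```

```text
t 2.58 pos [0.5107 0.3209 0.0191] yawY -8.92 tilt rotvec to fix(deg) [-0.15  0.36  0.  ] open 0.597 F [ 0.  -0.7 -0.3] T [-0.   -0.03 -0.01] Hf [-52.3 409.5]
[-0.0012  0.0078  0.0039 -0.0001 -0.0061  0.002 ]
```

Well placed. I'll close on the sink.

Request:
move_arm:
  linear:
    - [0,0,0]
    - [0,0,0]
    - [0,0,0]
    - [0,0,0]
    - [0,0,0]
    - [0,0,0]
    - [0,0,0]
  twist:
    - [0,0,0]
    - [0,0,0]
    - [0,0,0]
    - [0,0,0]
    - [0,0,0]
    - [0,0,0]
    - [0,0,0]
  grip: 0.0
  force: 50

```text
time: 3.17
eef_pos: [0.511, 0.321, 0.0195]
tcp_rot: [0.76, 0.65, 0.004, 0.001]
contact_force: [-0.3, 0.0, 0.3]
opening: 0.268
```

```bash
python3 - <<'E'
from plant import *
from h import *
st(get_state())
E
```

```text
t 3.17 pos [0.511  0.321  0.0195] yawY -8.92 tilt rotvec to fix(deg) [-0.16  0.41  0.  ] open 0.268 F [-0.3  0.   0.3] T [-0.   -0.01  0.03] Hf [-52.  409.6]
```

Request:
move_arm:
  linear:
    - [0,0,0.01]
    - [0,0,0.02]
    - [0,0,0.025]
    - [0,0,0.025]
    - [0,0,0]
    - [0,0,0]
    - [0,0,0]
  twist:
    - [0,0,0]
    - [0,0,0]
    - [0,0,0]
    - [0,0,0]
    - [0,0,0]
    - [0,0,0]
    - [0,0,0]

```text
time: 3.75
eef_pos: [0.5085, 0.3201, 0.1028]
tcp_rot: [0.76, 0.65, 0.001, 0.001]
contact_force: [-0.5, 0.6, -2.0]
opening: 0.272
```

```bash
python3 - <<'E'
from plant import *
from h import *
st(get_state())
print("target W",Wd(0,.018),Wd(0,.044))
s=live(read_camera("scene"))
cv2.imwrite("pics/g3.png",crop(s["img"],345,130,445,230,6))
E
```

```text
t 3.75 pos [0.5085 0.3201 0.1028] yawY -8.91 tilt rotvec to fix(deg) [-0.06  0.17  0.  ] open 0.272 F [-0.5  0.6 -2. ] T [ 0.05 -0.01  0.01] Hf [-54.5 408.6]
target W [ 0.55736097 -0.07130189] [ 0.55773793 -0.04530462]
```

View pics/g3.png

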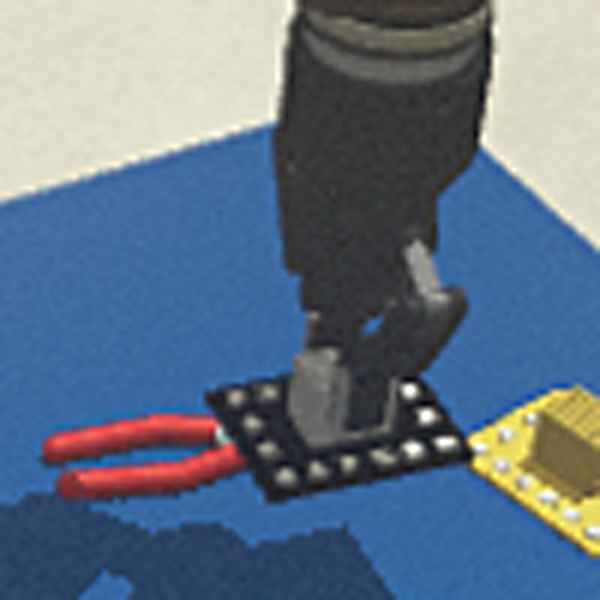

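The board is held level and lifted clear. Now to carry it to the holder.

Request:
move_arm:
  linear:
    - [0.002,-0.01,0]
    - [0.0035,-0.02,0]
    - [0.0035,-0.028,0]
    - [0.0035,-0.028,0]
    - [0.0035,-0.028,0]
    - [0.0035,-0.028,0]
    - [0.0035,-0.028,0]
    - [0.0035,-0.028,0]
    - [0.0035,-0.028,0]
    - [0.0035,-0.028,0]
    - [0.0035,-0.028,0]
    - [0.0035,-0.028,0]
    - [0.0035,-0.028,0]
    - [0.0035,-0.02,0]
    - [0,-0.01,0]
    - [0,0,0]
    - [0,0,0]
  twist:
    - [0,0,0]
    - [0,0,0]
    - [0,0,0.7]
    - [0,0,0.7]
    - [0,0,0.7]
    - [0,0,0.7]
    - [0,0,0.7]
    - [0,0,0.7]
    - [0,0,0.7]
    - [0,0,0.7]
    - [0,0,0.7]
    - [0,0,0.7]
    - [0,0,0.7]
    - [0,0,0]
    - [0,0,0]
    - [0,0,0]
    - [0,0,0]

```text
time: 5.22
eef_pos: [0.5374, -0.0743, 0.0774]
tcp_rot: [0.712, 0.702, -0.016, -0.013]
contact_force: [-0.2, 1.4, -1.2]
opening: 0.269
```

```bash
python3 - <<'E'
from plant import *
from h import *
st(get_state())
E
```

```text
t 5.22 pos [ 0.5374 -0.0743  0.0774] yawY -0.8 tilt rotvec to fix(deg) [ 0.19 -2.35  0.  ] open 0.269 F [-0.2  1.4 -1.2] T [ 0.   -0.02 -0.01] Hf [-19.9  14.7]
```

Request:
move_arm:
  linear:
    - [0.006,0.001,0]
    - [0.008,0.001,0]
    - [0.004,0.001,0]
    - [0,0,0]
    - [0,0,0]
  twist:
    - [0.1,-1,0]
    - [0.1,-1,0]
    - [0,-0.5,0]
    - [0,0,0]
    - [0,0,0]

```text
time: 5.63
eef_pos: [0.5557, -0.066, 0.0758]
tcp_rot: [0.71, 0.704, 0.002, 0.0]
contact_force: [0.1, -0.1, -1.4]
opening: 0.27
```

```bash
python3 - <<'E'
from plant import *
from h import *
st(get_state())
t=live(read_camera("top"));s=live(read_camera("scene"))
cv2.imwrite("pics/g4.png",np.hstack([crop(t["img"],305,190,405,290,4),crop(s["img"],220,200,320,300,4)]))
E
```

```text
t 5.63 pos [ 0.5557 -0.066   0.0758] yawY -0.5 tilt rotvec to fix(deg) [-0.16  0.22  0.  ] open 0.27 F [ 0.1 -0.1 -1.4] T [-0.02  0.02  0.  ] Hf [-1.8 23.3]
```

View pics/g4.png

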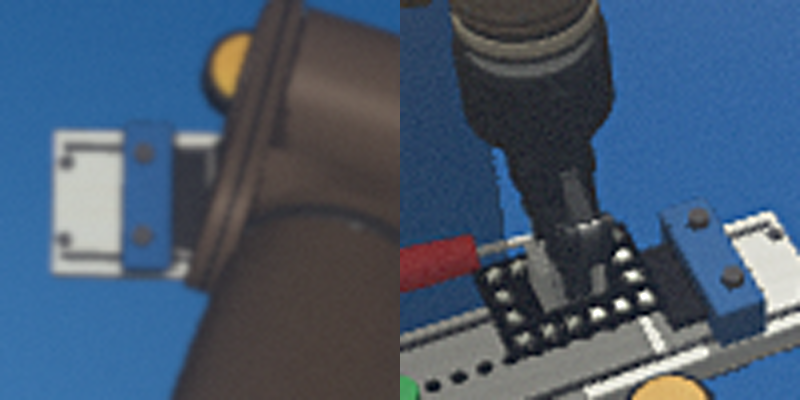

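Request:
move_arm:
  linear:
    - [0.0015,-0.005,0]
    - [0,-0.003,0]
    - [0,0,-0.012]
    - [0,0,-0.009]
    - [0,0,-0.004]
    - [0,0,0]
    - [0,0,0]
  twist:
    - [0,0,-0.3]
    - [0,0,0]
    - [0,0,0]
    - [0,0,0]
    - [0,0,0]
    - [0,0,0]
    - [0,0,0]

```text
time: 6.32
eef_pos: [0.5565, -0.075, 0.0476]
tcp_rot: [0.712, 0.702, 0.002, -0.0]
contact_force: [-0.5, 0.4, -1.2]
opening: 0.267
```

```bash
python3 - <<'E'
from plant import *
from h import *
st(get_state())
E
```

```text
t 6.32 pos [ 0.5565 -0.075   0.0476] yawY -0.85 tilt rotvec to fix(deg) [-0.17  0.15  0.  ] open 0.267 F [-0.5  0.4 -1.2] T [-0.03 -0.06  0.03] Hf [-0.8 14.3]
```

Request:
move_arm:
  linear:
    - [0.0005,0,-0.003]
    - [0,0,-0.0015]
    - [0,0,0]
    - [0,0,0]
  twist:
    - [0,0.1,0]
    - [0,0,0]
    - [0,0,0]
    - [0,0,0]

```text
time: 6.65
eef_pos: [0.5568, -0.0749, 0.0422]
tcp_rot: [0.712, 0.702, 0.001, -0.001]
contact_force: [-0.4, -0.3, -1.6]
opening: 0.265
```

```bash
python3 - <<'E'
from plant import *
from h import *
st(get_state())
s=live(read_camera("scene"))
cv2.imwrite("pics/g5.png",crop(s["img"],210,230,330,320,6.5))
np.savez("s5.npz",**{k:s[k] for k in("img","depth","fx","fy","cx","cy","rvec","tvec")})
E
```

```text
t 6.65 pos [ 0.5568 -0.0749  0.0422] yawY -0.85 tilt rotvec to fix(deg) [-0.19 -0.01 -0.  ] open 0.265 F [-0.4 -0.3 -1.6] T [-0.03  0.02 -0.  ] Hf [-0.5 14.4]
```

View pics/g5.png

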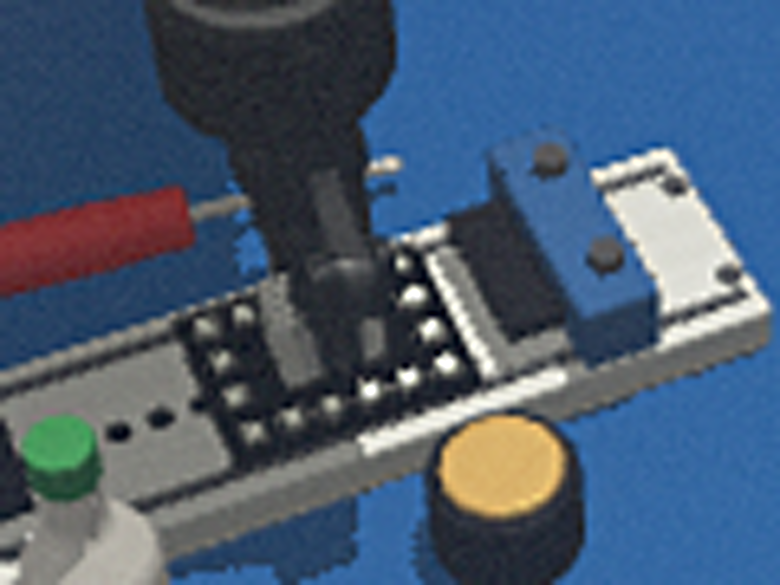

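The board hovers just above the base at crop (330,360), short of the stop lip edge at (490,290). I'll check its edges before sliding it in.

```bash
python3 - <<'E'
from h import *
s=load("s5.npz");s0=load("scene0.npz")
ys=np.arange(-.06,.11,.0005);z=.0267
im=rect(s,z,np.arange(.05,-.05,-.0005),ys);cv2.imwrite("pics/r5.png",cv2.resize(im,None,fx=2.3,fy=2.3))
for x0,x1 in((-.028,-.022),(.022,.03)):
    p=rect(s,z,np.arange(x0,x1,.0005),ys)[...,2].astype(float).mean(0);g=np.gradient(cv2.GaussianBlur(p[None],(0,0),1.5)[0])
    print([(round(float(ys[i]),4),round(float(g[i]),1)) for i in range(2,len(g)-2) if abs(g[i])>6 and abs(g[i])==abs(g[i-2:i+3]).max()])
E
```

```text
[(-0.0315, -10.7), (-0.025, 10.9), (-0.018, -10.3), (-0.0115, 14.8), (-0.0045, -16.4), (-0.001, 10.2), (0.009, -13.3), (0.049, 28.8), (0.053, -20.4), (0.059, 22.2), (0.0625, -8.2), (0.0695, -12.9)]
[(-0.0315, -16.5), (-0.0245, 14.0), (-0.018, -16.3), (-0.0095, 13.9), (-0.0045, -15.7), (0.0045, 14.4), (0.0095, -15.9), (0.018, 23.3), (0.0235, -22.6), (0.0315, 26.2), (0.038, -23.4), (0.0455, 26.4), (0.052, -25.4), (0.058, 30.4), (0.0635, -18.1), (0.0715, -9.1)]
```

View pics/r5.png

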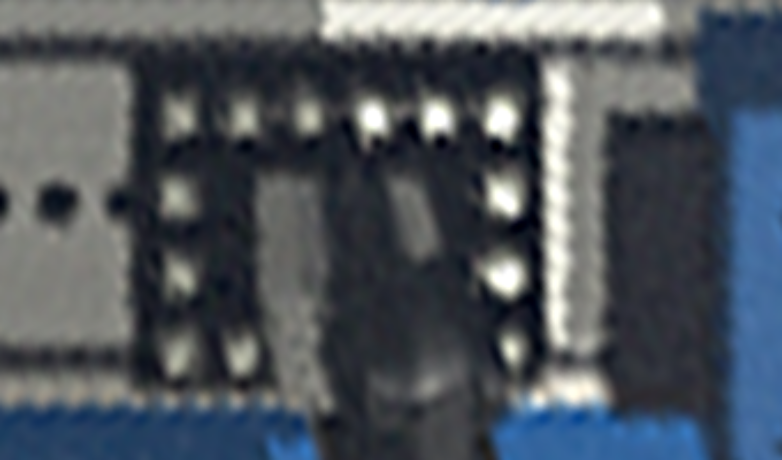

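```bash
python3 - <<'E'
from h import *
s=load("s5.npz");s0=load("scene0.npz")
xs=np.arange(-.06,.06,.0005)
def E(c,z,y0,y1,th,lab):
    p=rect(c,z,xs,np.arange(y0,y1,.0005))[...,2].astype(float).mean(1);g=np.gradient(cv2.GaussianBlur(p[None],(0,0),1.5)[0])
    print(lab,[(round(float(xs[i]),4),round(float(g[i]),1)) for i in range(2,len(g)-2) if abs(g[i])>th and abs(g[i])==abs(g[i-2:i+3]).max()])
for y in(-.0018,.0133,.0283,.0433):E(s0,.02,y-.002,y+.002,10,"holes0 z20")
E(s0,.02,0,.04,6,"base0 z20")
for y0,y1 in((-.03,-.026),(-.018,-.013),(.036,.041)):E(s,.0267,y0,y1,5,"board z26.7")
E(s,.02,-.055,-.045,5,"base now")
E(s,.02,.06,.066,5,"base now")
E(s,.031,.055,.059,5,"")
# lip x edges
for c in(s0,):
    E(c,.039,.072,.085,3,"lip x z39")
E(load("top0.npz"),.039,.075,.088,3,"lip top z39")
E(load("top0.npz"),.0505,.1,.115,3,"block top")
E(s0,.0505,.1,.105,3,"block scene")
E(s0,.0505,.112,.117,3,"block scene")
E(s0,.0505,-.15,-.145,3,"jaw scene")
E(load("top0.npz"),.0505,-.13,-.12,3,"jaw top")
E(load("top0.npz"),.02,-.05,.04,3,"base top")
E(load("top0.npz"),.02,.135,.155,3,"base top")
E(load("top0.npz"),.02,-.09,-.05,3,"base top")
E(load("top0.npz"),.039,-.112,-.1,3,"jawlip top")
E(s0,.039,-.118,-.113,3,"jawlip scene")
E(s0,.039,-.112,-.1,3,"jawlip scene")
E(s0,.02,.135,.15,3,"base scene")
E(s0,.02,.14,.145,3,"base scene")
E(s0,.02,-.165,-.16,3,"base scene -y")
E(s0,.02,.05,.055,3,"base scene")
E(s0,.02,-.03,-.02,3,"base scene")
E(s0,.02,-.02,-.015,3,"base scene")
E(s0,.02,-.005,-.002,3,"base scene")
E(s0,.02,.008,.011,3,"base scene")
E(s0,.02,.022,.024,3,"base scene")
E(s0,.02,.035,.04,3,"base scene")
E(s0,.02,.052,.055,3,"base scene")
E(s0,.02,.0525,.0535,3,"base scene")
E(s0,.02,.0535,.0545,3,"base scene")
E(s0,.02,.0545,.0555,3,"base scene")
E(s0,.02,.0555,.0565,3,"base scene")
E(s0,.02,.0565,.0575,3,"base scene")
E(s0,.02,.0575,.0585,3,"base scene")
E(s0,.02,.0585,.0595,3,"base scene")
E(s0,.02,.0595,.06,3,"base scene")
E

```

```text
holes0 z20 [(-0.044, 24.1), (-0.037, -17.1), (-0.0315, 20.8), (-0.004, -21.3), (0.004, 31.1), (0.0305, -18.6), (0.037, 19.0), (0.0455, -16.1)]
holes0 z20 [(-0.044, 26.2), (-0.037, -18.6), (-0.0315, 20.9), (-0.0045, -17.8), (0.004, 25.4), (0.031, -18.8), (0.0365, 22.8), (0.0455, -16.6)]
holes0 z20 [(-0.044, 27.4), (-0.037, -18.4), (-0.0315, 19.5), (-0.0055, -15.2), (0.0045, 25.1), (0.031, -18.3), (0.037, 21.6), (0.0455, -16.4)]
holes0 z20 [(-0.044, 27.3), (-0.0375, -18.1), (-0.0315, 19.2), (-0.005, -17.0), (0.0045, 21.6), (0.031, -17.9), (0.037, 21.3), (0.0455, -23.7), (0.05, 22.6)]
base0 z20 [(-0.044, 25.5), (-0.037, -17.9), (-0.031, 18.1), (-0.0035, -9.2), (0.004, 11.4), (0.031, -17.9), (0.037, 21.6), (0.0455, -16.2)]
board z26.7 [(-0.0385, 12.0), (-0.0345, -9.7), (0.042, 13.0), (0.051, -5.0)]
board z26.7 [(-0.039, 13.6), (-0.035, -11.2), (0.021, 5.1), (0.0425, 11.2), (0.051, -5.4)]
board z26.7 [(0.0215, 14.7), (0.0275, -12.5), (0.042, 23.5), (0.0515, -23.7), (0.056, 23.7)]
base now [(-0.044, 14.8), (-0.037, -9.6), (-0.031, 10.0), (-0.0035, -7.5), (0.004, 9.3), (0.031, -10.6), (0.03
[... 3745 characters left out ...]
19.2), (-0.031, 24.1), (0.0305, -14.2), (0.037, 13.5), (0.044, -23.3), (0.048, 20.8)]
base scene [(-0.0435, 25.1), (-0.0375, -19.6), (-0.031, 24.7), (0.025, 3.1), (0.0315, -16.1), (0.0375, 16.6), (0.0445, -24.3), (0.0485, 21.1)]
base scene [(-0.049, -3.8), (-0.044, 27.4), (-0.037, -18.7), (-0.0315, 21.0), (0.0255, 3.1), (0.0315, -17.6), (0.037, 20.5), (0.045, -22.9), (0.049, 21.3)]
base scene [(-0.0485, -5.2), (-0.044, 30.0), (-0.037, -17.6), (-0.0315, 17.0), (0.026, 3.1), (0.0315, -19.1), (0.037, 24.3), (0.045, -22.4), (0.049, 21.4)]
base scene [(-0.0485, -6.3), (-0.044, 28.7), (-0.0375, -16.0), (-0.0315, 11.9), (0.0265, 4.3), (0.0315, -21.5), (0.037, 27.7), (0.0455, -20.5), (0.0495, 22.0)]
```

The board is centred in x (its -x edge is at about -34.7 mm), square, and 90 mm long as it should be. I'll slide it under the stop lip in checked steps.

Request:
move_arm:
  linear:
    - [0.0002,0.004,0]
    - [0,0.005,0]
    - [0,0.003,0]
    - [0,0,0]
    - [0,0,0]
  twist:
    - [0,0,0]
    - [0,0,0]
    - [0,0,0]
    - [0,0,0]
    - [0,0,0]

```text
time: 7.12
eef_pos: [0.5577, -0.0614, 0.0433]
tcp_rot: [0.712, 0.702, 0.002, -0.0]
contact_force: [0.3, -0.9, -1.6]
opening: 0.271
```

```bash
python3 - <<'E'
from plant import *
from h import *
st(get_state())
E
```

```text
t 7.12 pos [ 0.5577 -0.0614  0.0433] yawY -0.83 tilt rotvec to fix(deg) [-0.16  0.11  0.  ] open 0.271 F [ 0.3 -0.9 -1.6] T [ 0.02 -0.04 -0.03] Hf [ 0.2 27.9]
```

Request:
move_arm:
  linear:
    - [0,0,-0.001]
    - [0,0.004,-0.0003]
    - [0,0.005,0]
    - [0,0.003,0]
    - [0,0,0]
    - [0,0,0]
  twist:
    - [0,0,0]
    - [0,0.1,0]
    - [0,0,0]
    - [0,0,0]
    - [0,0,0]
    - [0,0,0]

```text
time: 7.62
eef_pos: [0.5577, -0.0479, 0.0419]
tcp_rot: [0.712, 0.702, 0.001, -0.001]
contact_force: [-0.1, 0.0, -0.8]
opening: 0.27
```

```bash
python3 - <<'E'
from plant import *
from h import *
st(get_state())
s=live(read_camera("scene"))
cv2.imwrite("pics/g6.png",crop(s["img"],210,230,330,320,6.5))
z=.0267;ys=np.arange(-.06,.11,.0005)
for x0,x1 in((-.028,-.022),(.022,.03)):
    p=rect(s,z,np.arange(x0,x1,.0005),ys)[...,2].astype(float).mean(0);g=np.gradient(cv2.GaussianBlur(p[None],(0,0),1.5)[0])
    print([(round(float(ys[i]),4),round(float(g[i]),1)) for i in range(2,len(g)-2) if abs(g[i])>6 and abs(g[i])==abs(g[i-2:i+3]).max()])
E
```

```text
t 7.62 pos [ 0.5577 -0.0479  0.0419] yawY -0.81 tilt rotvec to fix(deg) [-0.16  0.    0.  ] open 0.27 F [-0.1  0.  -0.8] T [-0.05  0.01 -0.02] Hf [ 0.  41.4]
[(-0.0055, -10.3), (0.0025, 14.9), (0.009, -14.2), (0.017, 13.6), (0.0225, -10.2), (0.0275, 7.5), (0.038, -13.1)]
[(-0.0055, -17.5), (0.0025, 18.6), (0.009, -13.8), (0.016, 15.7), (0.023, -15.8), (0.0305, 14.5), (0.037, -16.1), (0.0445, 27.5), (0.0515, -27.2), (0.059, 21.8), (0.0655, -25.7), (0.0745, 6.4), (0.078, -9.4), (0.0855, 10.3), (0.091, -6.2)]
```

View pics/g6.png

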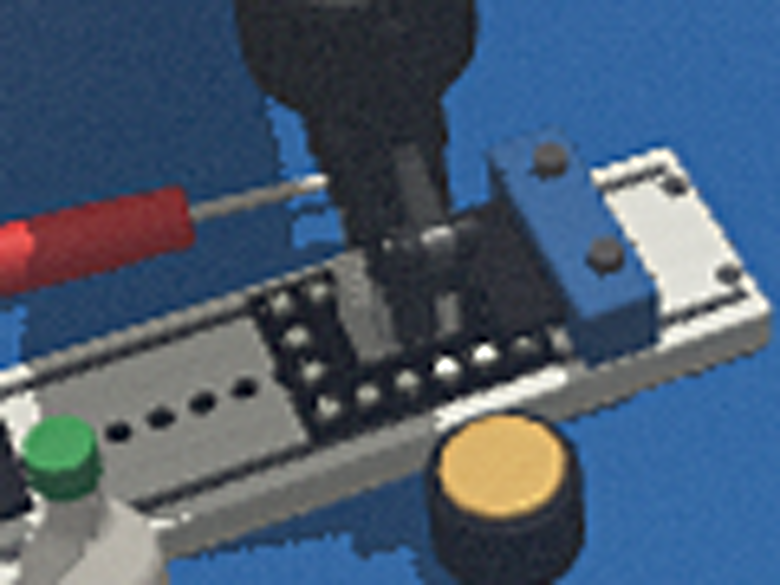

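The board is under the stop lip and square, with its -y edge at about -3.5 mm. I'll nudge it slightly further and lower it gently until the base carries it.

Request:
move_arm:
  linear:
    - [0,0.001,0]
    - [0,0,-0.0008]
    - [0,0,-0.0006]
    - [0,0,-0.0005]
    - [0,0,0]
    - [0,0,0]
  twist:
    - [0,0,0]
    - [0,0,0]
    - [0,0,0]
    - [0,0,0]
    - [0,0,0]
    - [0,0,0]

```text
time: 8.17
eef_pos: [0.5578, -0.0472, 0.0398]
tcp_rot: [0.712, 0.702, 0.001, -0.001]
contact_force: [0.6, 0.7, -0.6]
opening: 0.269
```

```bash
python3 - <<'E'
from plant import *
from h import *
st(get_state())
E
```

```text
t 8.17 pos [ 0.5578 -0.0472  0.0398] yawY -0.84 tilt rotvec to fix(deg) [-0.15  0.01  0.  ] open 0.269 F [ 0.6  0.7 -0.6] T [0.01 0.02 0.06] Hf [ 0.1 42.1]
```

Request:
move_arm:
  linear:
    - [0,0,-0.0006]
    - [0,0,-0.0005]
    - [0,0,0]
    - [0,0,0]
  twist:
    - [0,0,0]
    - [0,0,0]
    - [0,0,0]
    - [0,0,0]

```text
time: 8.5
eef_pos: [0.5581, -0.0474, 0.0396]
tcp_rot: [0.712, 0.702, 0.001, -0.001]
contact_force: [-0.4, 0.1, -1.1]
opening: 0.269
```

```bash
python3 - <<'E'
from plant import *
from h import *
st(get_state())
E
```

```text
t 8.5 pos [ 0.5581 -0.0474  0.0396] yawY -0.85 tilt rotvec to fix(deg) [-0.15  0.03  0.  ] open 0.269 F [-0.4  0.1 -1.1] T [ 0.02 -0.   -0.01] Hf [ 0.4 41.9]
```

Request:
move_arm:
  linear:
    - [0,0,-0.001]
    - [0,0,-0.001]
    - [0,0,0]
  twist:
    - [0,0,0]
    - [0,0,0]
    - [0,0,0]

```text
time: 8.75
eef_pos: [0.5585, -0.0476, 0.0398]
tcp_rot: [0.712, 0.702, 0.001, -0.001]
contact_force: [0.2, 0.3, -1.6]
opening: 0.272
```

```bash
python3 - <<'E'
from plant import *
from h import *
st(get_state())
E
```

```text
t 8.75 pos [ 0.5585 -0.0476  0.0398] yawY -0.84 tilt rotvec to fix(deg) [-0.16 -0.02 -0.  ] open 0.272 F [ 0.2  0.3 -1.6] T [-0.05  0.01  0.03] Hf [ 0.8 41.8]
```

Request:
move_arm:
  linear:
    - [-0.001,0,-0.002]
    - [0,0,-0.002]
    - [0,0,0]
  twist:
    - [0,0,0]
    - [0,0,0]
    - [0,0,0]

```text
time: 9.0
eef_pos: [0.5589, -0.0477, 0.0401]
tcp_rot: [0.712, 0.702, 0.001, -0.001]
contact_force: [0.8, 0.3, -2.2]
opening: 0.268
```

```bash
python3 - <<'E'
from plant import *
from h import *
st(get_state())
E
```

```text
t 9.0 pos [ 0.5589 -0.0477  0.0401] yawY -0.83 tilt rotvec to fix(deg) [-0.15  0.03  0.  ] open 0.268 F [ 0.8  0.3 -2.2] T [ 0.01 -0.05  0.05] Hf [ 1.2 41.6]
```

```bash
python3 - <<'E'
from plant import *
from h import *
s=live(read_camera("scene"));t=live(read_camera("top"))
q=get_state();st(q);print(q["joint_efforts"].round(2),q["qpos"].round(3))
cv2.imwrite("pics/g7.png",crop(s["img"],200,190,340,295,5.6))
cv2.imwrite("pics/g7t.png",t["img"])
E
```

```text
t 9.1 pos [ 0.559  -0.0478  0.0395] yawY -0.83 tilt rotvec to fix(deg) [-0.14  0.06  0.  ] open 0.269 F [ 0.3  0.3 -0.6] T [-0.04 -0.1   0.02] Hf [ 1.3 41.6]
[ 5.000e-02 -3.536e+01 -2.360e+01  1.000e-02  5.000e-02 -1.000e-02] [-0.267  0.29   1.98   0.003  0.872 -0.255]
```

View pics/g7.png

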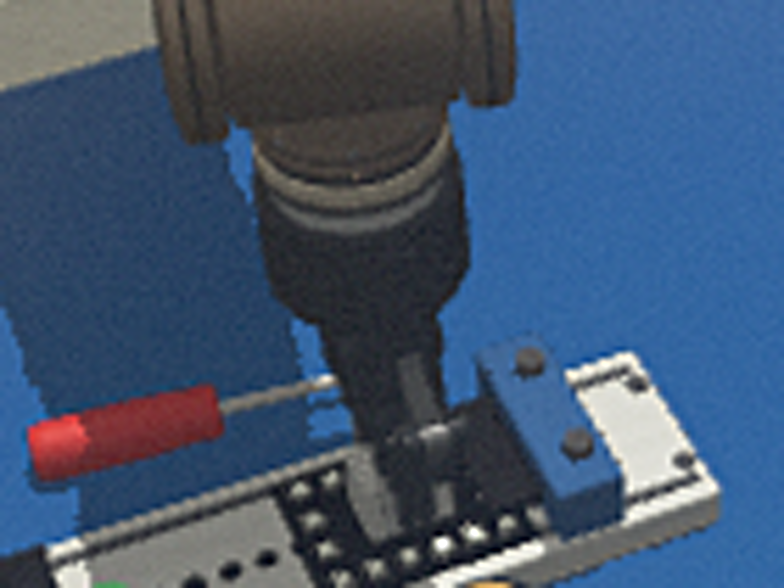

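View pics/g7t.png

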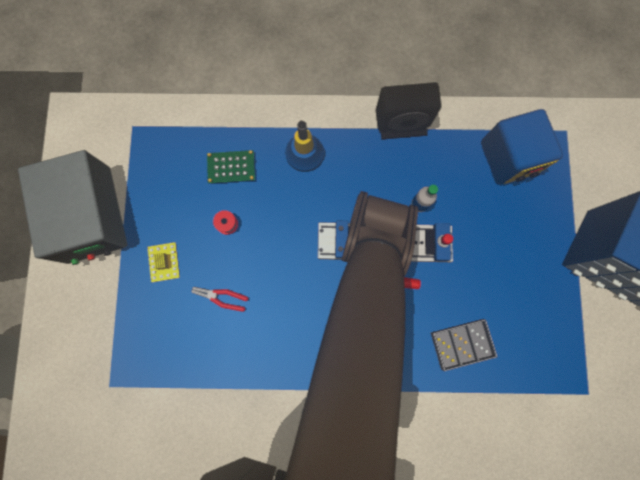

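The board is resting on the base: TCP z is 39.5–40 mm, against 39.5 mm expected. It has crept about 1.3 mm in x, so I'll unload it and recentre it.

Request:
move_arm:
  linear:
    - [0,0,0.0015]
    - [-0.0015,0,0]
    - [0,0,0]
    - [0,0,0]
  twist:
    - [0,0,0]
    - [0,0,0]
    - [0,0,0]
    - [0,0,0]

```text
time: 9.43
eef_pos: [0.5566, -0.0477, 0.0395]
tcp_rot: [0.712, 0.702, 0.001, -0.001]
contact_force: [-0.2, 0.0, 3.1]
opening: 0.274
```

```bash
python3 - <<'E'
from plant import *
from h import *
st(get_state())
E
```

```text
t 9.43 pos [ 0.5566 -0.0477  0.0395] yawY -0.85 tilt rotvec to fix(deg) [-0.17 -0.01 -0.  ] open 0.274 F [-0.2  0.   3.1] T [ 0.04 -0.02 -0.01] Hf [-1.1 41.6]
```

Request:
move_arm:
  linear:
    - [0.0005,0,0.0005]
    - [0,0,0]
  twist:
    - [0,0,0]
    - [0,0,0]

```text
time: 9.6
eef_pos: [0.5569, -0.0477, 0.0396]
tcp_rot: [0.712, 0.702, 0.001, -0.001]
contact_force: [-0.2, -0.4, -1.0]
opening: 0.269
```

```bash
python3 - <<'E'
from plant import *
from h import *
st(get_state())
s=live(read_camera("scene"))
im=rect(s,.024,np.arange(.05,-.05,-.00025),np.arange(-.03,.1,.00025));cv2.imwrite("pics/r8.png",cv2.resize(im,None,fx=1.5,fy=1.5))
E
```

```text
t 9.6 pos [ 0.5569 -0.0477  0.0396] yawY -0.85 tilt rotvec to fix(deg) [-0.17 -0.03 -0.  ] open 0.269 F [-0.2 -0.4 -1. ] T [-0.02 -0.01  0.01] Hf [-0.8 41.6]
```

View pics/r8.png

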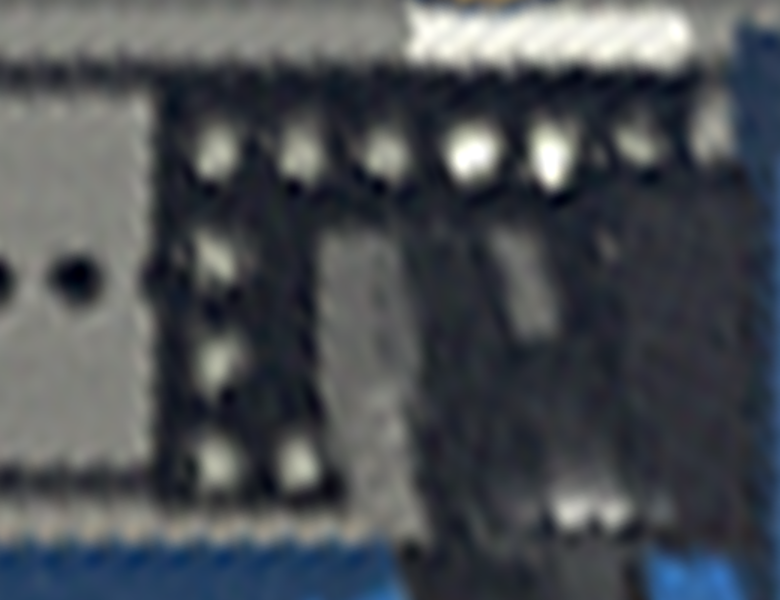

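The image shows the board flat and square. Its -x edge is at about -34.2 mm, its -y edge at about -2 mm, and its +y end is roughly 5 mm short of the stop and well under the lip. Releasing.

Request:
move_arm:
  linear:
    - [0,0,0]
    - [0,0,0]
    - [0,0,0]
    - [0,0,0]
    - [0,0,0]
  twist:
    - [0,0,0]
    - [0,0,0]
    - [0,0,0]
    - [0,0,0]
    - [0,0,0]
  grip: 0.5

```text
time: 10.07
eef_pos: [0.5573, -0.0478, 0.0398]
tcp_rot: [0.712, 0.702, 0.001, -0.001]
contact_force: [0.8, -0.6, -0.9]
opening: 0.5
```

```bash
python3 - <<'E'
from plant import *
from h import *
st(get_state())
s=live(read_camera("scene"))
cv2.imwrite("pics/g9.png",crop(s["img"],210,230,330,320,6.5))
E
```

```text
t 10.07 pos [ 0.5573 -0.0478  0.0398] yawY -0.84 tilt rotvec to fix(deg) [-0.16  0.01  0.  ] open 0.5 F [ 0.8 -0.6 -0.9] T [-0.03 -0.06  0.01] Hf [-0.4 41.5]
```

View pics/g9.png

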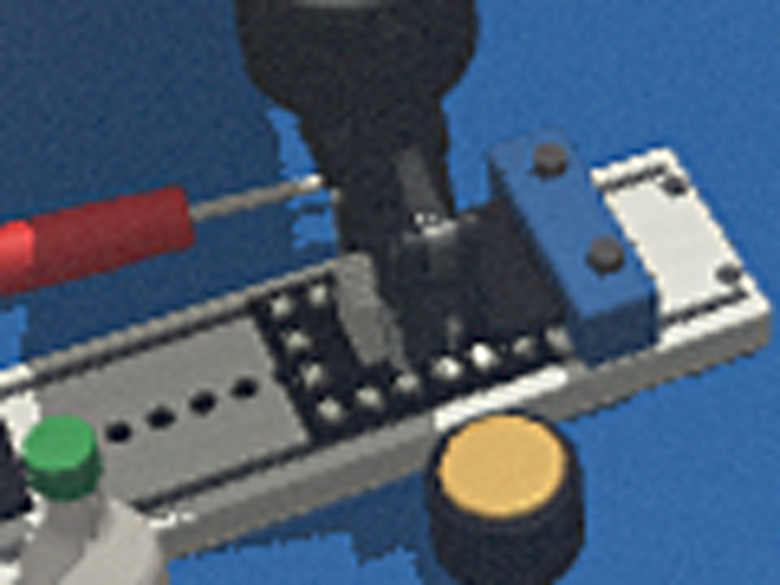

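Released, and the board did not move. Raising the arm straight up and going to the knob.

Request:
move_arm:
  linear:
    - [0,0,0.004]
    - [0,0,0.01]
    - [0,0,0.02]
    - [0,0,0.03]
    - [0,0,0.03]
    - [0,0,0.02]
    - [0,0,0]
    - [0,0,0]
  twist:
    - [0,0,0]
    - [0,0,0]
    - [0,0,0]
    - [0,0,0]
    - [0,0,0]
    - [0,0,0]
    - [0,0,0]
    - [0,0,0]

```text
time: 10.78
eef_pos: [0.5555, -0.0472, 0.1623]
tcp_rot: [0.712, 0.702, 0.001, -0.001]
contact_force: [0.7, -0.2, -0.7]
opening: 0.5
```

```bash
python3 - <<'E'
from plant import *
from h import *
st(get_state());print(Wd(0,-.135))
s=live(read_camera("scene"))
im=rect(s,.024,np.arange(.05,-.05,-.00025),np.arange(-.03,.1,.00025));cv2.imwrite("pics/r9.png",cv2.resize(im,None,fx=1.5,fy=1.5))
E
```

```text
t 10.78 pos [ 0.5555 -0.0472  0.1623] yawY -0.84 tilt rotvec to fix(deg) [-0.17 -0.03 -0.  ] open 0.5 F [ 0.7 -0.2 -0.7] T [-0.05  0.04  0.04] Hf [-2.2 42. ]
[ 0.55514271 -0.22428581]
```

View pics/r9.png

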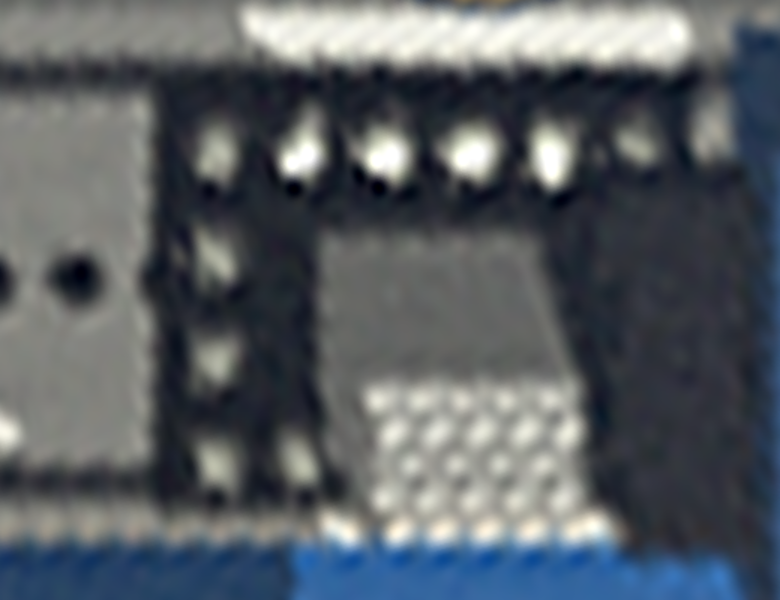

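Request:
move_arm:
  linear:
    - [0,-0.01,0]
    - [0,-0.02,0]
    - [0,-0.028,0]
    - [0,-0.028,0]
    - [0,-0.028,0]
    - [0,-0.028,0]
    - [0,-0.018,0]
    - [0,-0.008,0]
    - [0,0,0]
    - [0,0,0]
  twist:
    - [0,0,0]
    - [0,0,0]
    - [0,0,0]
    - [0,0,0]
    - [0,0,0]
    - [0,0,0]
    - [0,0,0]
    - [0,0,0]
    - [0,0,0]
    - [0,0,0]
  grip: 0.6

```text
time: 11.67
eef_pos: [0.5462, -0.2232, 0.1461]
tcp_rot: [0.712, 0.702, -0.004, -0.014]
contact_force: [0.6, 0.4, -0.1]
opening: 0.601
```

```bash
python3 - <<'E'
from plant import *
from h import *
st(get_state())
E
```

```text
t 11.67 pos [ 0.5462 -0.2232  0.1461] yawY -0.73 tilt rotvec to fix(deg) [-0.81 -1.39 -0.  ] open 0.601 F [ 0.6  0.4 -0.1] T [0.02 0.02 0.02] Hf [  -9.  -134.1]
```

Request:
move_arm:
  linear:
    - [0.004,-0.0005,-0.005]
    - [0.004,-0.0005,-0.015]
    - [0,0,-0.012]
    - [0,0,0]
    - [0,0,0]
  twist:
    - [-0.4,-0.7,0]
    - [-0.3,-0.6,0]
    - [0,0,0]
    - [0,0,0]
    - [0,0,0]

```text
time: 12.08
eef_pos: [0.5542, -0.219, 0.1101]
tcp_rot: [0.71, 0.704, 0.001, -0.002]
contact_force: [-0.2, -0.4, 0.0]
opening: 0.605
```

```bash
python3 - <<'E'
from plant import *
from h import *
st(get_state())
s=live(read_camera("scene"));t=live(read_camera("top"))
cv2.imwrite("pics/k1.png",np.hstack([crop(s["img"],150,220,250,320,4),crop(t["img"],390,190,490,290,4)]))
E
```

```text
t 12.08 pos [ 0.5542 -0.219   0.1101] yawY -0.46 tilt rotvec to fix(deg) [-0.22 -0.13 -0.  ] open 0.605 F [-0.2 -0.4  0. ] T [ 0.01 -0.04  0.03] Hf [  -1.1 -129.8]
```

View pics/k1.png

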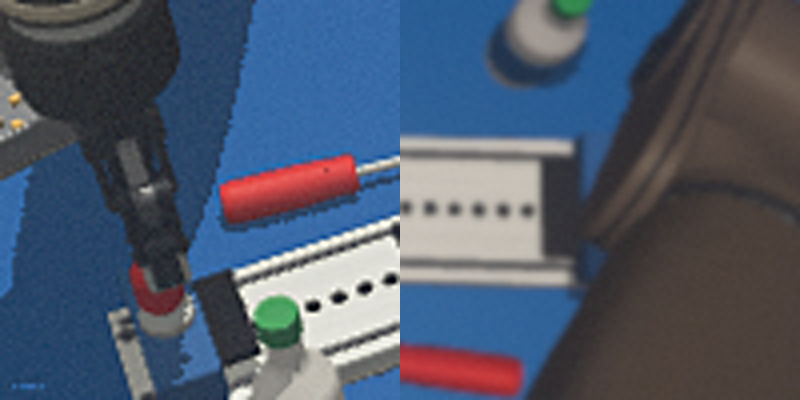

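The fingers are just above the red knob (crop 155,290), with the bottle clear. I'll correct y and then descend around the knob.

Request:
move_arm:
  linear:
    - [0.0005,-0.005,0]
    - [0,0,0]
    - [0,0,-0.008]
    - [0,0,-0.012]
    - [0,0,-0.01]
    - [0,0,-0.003]
    - [0,0,0]
    - [0,0,0]
  twist:
    - [0,0,0]
    - [0,0,0]
    - [0,0,0]
    - [0,0,0]
    - [0,0,0]
    - [0,0,0]
    - [0,0,0]
    - [0,0,0]

```text
time: 12.85
eef_pos: [0.5556, -0.2253, 0.076]
tcp_rot: [0.71, 0.704, 0.001, -0.0]
contact_force: [-0.7, -0.6, 0.0]
opening: 0.598
```

```bash
python3 - <<'E'
from plant import *
from h import *
st(get_state())
E
```

```text
t 12.85 pos [ 0.5556 -0.2253  0.076 ] yawY -0.47 tilt rotvec to fix(deg) [-0.1   0.06  0.  ] open 0.598 F [-0.7 -0.6  0. ] T [-0.01  0.02  0.03] Hf [   0.5 -136. ]
```

Request:
move_arm:
  linear:
    - [0,0.0005,-0.003]
    - [0,0,0]
    - [0,0,0]
    - [0,0,0]
    - [0,0,0]
    - [0,0,0]
    - [0,0,0]
  twist:
    - [0,0,0]
    - [0,0,0]
    - [0,0,0]
    - [0,0,0]
    - [0,0,0]
    - [0,0,0]
    - [0,0,0]
  grip: 0.0
  force: 70

```text
time: 13.43
eef_pos: [0.5551, -0.2247, 0.0729]
tcp_rot: [0.71, 0.704, 0.001, -0.001]
contact_force: [-1.7, 0.3, -0.5]
opening: 0.266
```

```bash
python3 - <<'E'
from plant import *
from h import *
st(get_state())
E
```

```text
t 13.43 pos [ 0.5551 -0.2247  0.0729] yawY -0.46 tilt rotvec to fix(deg) [-0.1  -0.02 -0.  ] open 0.266 F [-1.7  0.3 -0.5] T [ 0.02  0.04 -0.02] Hf [  -0.  -135.4]
```

Request:
move_arm:
  linear:
    - [0,0,0.004]
    - [0,0,0.004]
    - [0,0,0.003]
    - [0,0,0.002]
    - [0,0,0]
  twist:
    - [0,0,0]
    - [0,0,0]
    - [0,0,0]
    - [0,0,0]
    - [0,0,0]

```text
time: 13.85
eef_pos: [0.555, -0.2238, 0.0821]
tcp_rot: [0.71, 0.704, 0.002, -0.0]
contact_force: [2.8, -2.0, -8.9]
opening: 0.26
```

```bash
python3 - <<'E'
from plant import *
from h import *
st(get_state())
E
```

```text
t 13.85 pos [ 0.555  -0.2238  0.0821] yawY -0.51 tilt rotvec to fix(deg) [-0.15  0.12  0.  ] open 0.26 F [ 2.8 -2.  -8.9] T [-0.2  -0.66  0.03] Hf [-1.000e-01 -1.345e+02]
```

Request:
move_arm:
  linear:
    - [0,0,0.003]
    - [0,0,0.002]
    - [0,0,0.001]
  twist:
    - [0,0,0]
    - [0,0,0]
    - [0,0,0]

```text
time: 14.1
eef_pos: [0.555, -0.2231, 0.0862]
tcp_rot: [0.71, 0.704, 0.002, -0.0]
contact_force: [4.2, -1.6, -10.1]
opening: 0.265
```

```bash
python3 - <<'E'
from plant import *
from h import *
st(get_state())
E
```

```text
t 14.1 pos [ 0.555  -0.2231  0.0862] yawY -0.53 tilt rotvec to fix(deg) [-0.21  0.16  0.  ] open 0.265 F [  4.2  -1.6 -10.1] T [-0.2  -0.76 -0.01] Hf [  -0.2 -133.8]
```

The plunger is up about 13 mm and the load reads about 10 N, which matches the spring. Now to slide the jaw in checked stages.

Request:
move_arm:
  linear:
    - [0,0.005,0.0003]
    - [0.0001,0.008,0.0003]
    - [0.0001,0.008,0.0003]
    - [0.0001,0.006,0.0003]
  twist:
    - [0,0,0]
    - [0,0,0]
    - [0,0,0]
    - [0,0,0]

```text
time: 14.43
eef_pos: [0.5553, -0.1963, 0.0863]
tcp_rot: [0.711, 0.703, 0.002, 0.001]
contact_force: [5.5, -1.4, -11.6]
opening: 0.262
```

```bash
python3 - <<'E'
from plant import *
from h import *
st(get_state())
s=live(read_camera("scene"))
cv2.imwrite("pics/k2.png",crop(s["img"],160,210,340,345,4.4))
E
```

```text
t 14.43 pos [ 0.5553 -0.1963  0.0863] yawY -0.62 tilt rotvec to fix(deg) [-0.14  0.23  0.  ] open 0.262 F [  5.5  -1.4 -11.6] T [-0.27 -0.72  0.03] Hf [  -0.3 -107. ]
```

View pics/k2.png

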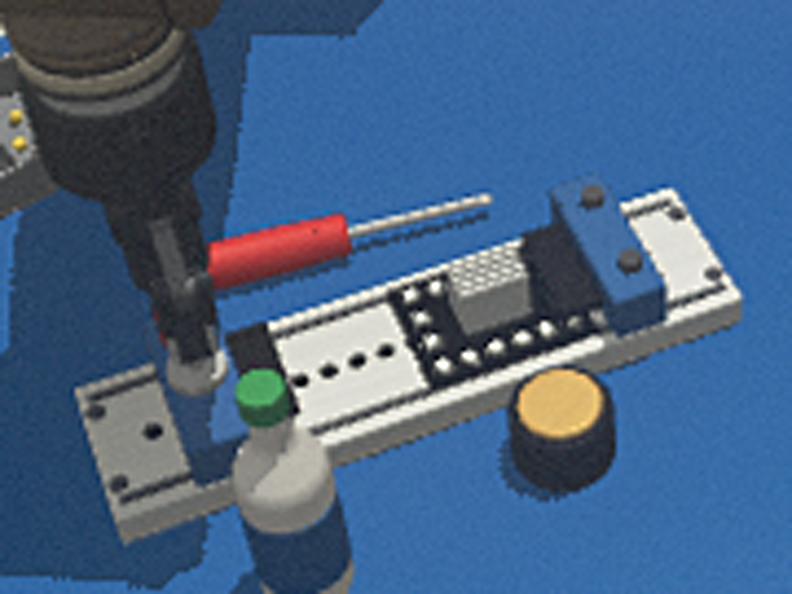

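Request:
move_arm:
  linear:
    - [0.0004,0.008,0.0001]
    - [0.0004,0.01,0.0002]
    - [0.0003,0.01,0.0002]
    - [0.0003,0.01,0.0002]
    - [0.0003,0.01,0.0002]
    - [0.0003,0.007,0.0002]
  twist:
    - [0,0,0]
    - [0,0,0]
    - [0,0,0]
    - [0,0,0]
    - [0,0,0]
    - [0,0,0]

```text
time: 14.98
eef_pos: [0.556, -0.1356, 0.0861]
tcp_rot: [0.711, 0.704, 0.002, -0.001]
contact_force: [3.3, -1.3, -10.3]
opening: 0.265
```

```bash
python3 - <<'E'
from plant import *
from h import *
st(get_state())
s=live(read_camera("scene"))
cv2.imwrite("pics/k3.png",crop(s["img"],160,210,340,345,4.4))
E
```

```text
t 14.98 pos [ 0.556  -0.1356  0.0861] yawY -0.58 tilt rotvec to fix(deg) [-0.17  0.08  0.  ] open 0.265 F [  3.3  -1.3 -10.3] T [-0.3  -0.59 -0.01] Hf [ -0.4 -46.3]
```

View pics/k3.png

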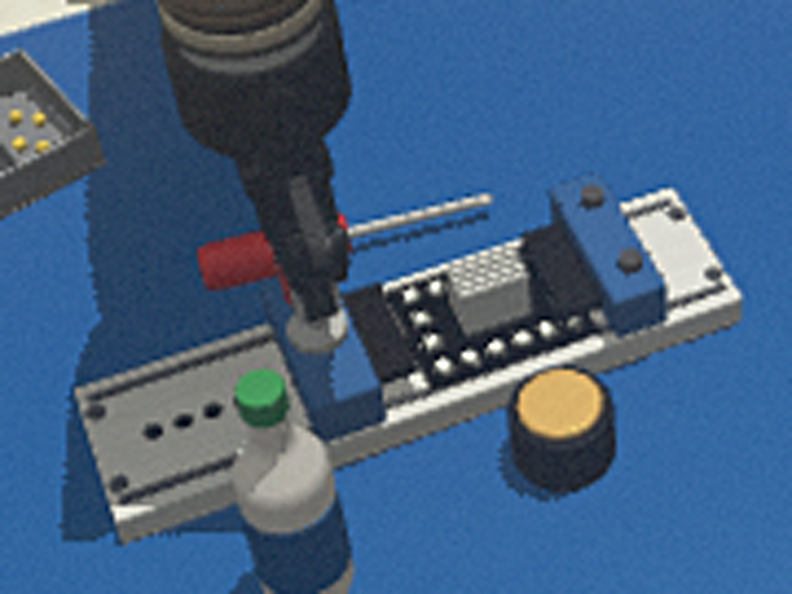

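Request:
move_arm:
  linear:
    - [0.0003,0.007,0.0002]
    - [0.0002,0.005,0.0002]
    - [0,0.002,0.0002]
    - [0,0,0.0002]
  twist:
    - [0,0,0]
    - [0,0,0]
    - [0,0,0]
    - [0,0,0]

```text
time: 15.37
eef_pos: [0.5563, -0.1178, 0.0867]
tcp_rot: [0.71, 0.704, 0.002, -0.001]
contact_force: [3.2, -1.6, -11.0]
opening: 0.265
```

```bash
python3 - <<'E'
from plant import *
from h import *
st(get_state())
s=live(read_camera("scene"))
cv2.imwrite("pics/k4.png",crop(s["img"],190,230,310,320,6.5))
ys=np.arange(-.08,.1,.0005)
for x0,x1 in((-.028,-.02),(-.02,-.013)):
  for z in(.039,.0505):
    p=rect(s,z,np.arange(x0,x1,.0005),ys).astype(float).mean(0)
    for ch in(0,2):
        g=np.gradient(cv2.GaussianBlur(p[:,ch][None],(0,0),1.5)[0]);print(x0,z,ch,[(round(float(ys[i]),4),round(float(g[i]),1)) for i in range(2,len(g)-2) if ys[i]<.02 and abs(g[i])>4 and abs(g[i])==abs(g[i-2:i+3]).max()])
E
```

```text
t 15.37 pos [ 0.5563 -0.1178  0.0867] yawY -0.47 tilt rotvec to fix(deg) [-0.24  0.03  0.  ] open 0.265 F [  3.2  -1.6 -11. ] T [-0.25 -0.6  -0.01] Hf [ -0.4 -28.5]
-0.028 0.039 0 [(-0.05, -9.0), (-0.03, -7.2), (-0.0135, 9.7), (-0.0105, -8.2), (0.0095, 23.7)]
-0.028 0.039 2 [(-0.078, -4.3), (-0.0745, 4.3), (-0.068, 4.1), (-0.0645, -4.6), (-0.061, 4.9), (-0.058, -4.4), (-0.054, 5.3), (-0.05, -13.5), (-0.041, 5.4), (-0.038, 5.3), (-0.0295, -8.8), (-0.014, 8.0), (-0.0105, -6.2), (0.0095, 26.0)]
-0.028 0.0505 0 [(-0.051, -4.5), (-0.0375, -6.7), (-0.034, 5.6), (-0.0305, -6.7), (-0.011, 14.5)]
-0.028 0.0505 2 [(-0.038, 8.3), (-0.03, -8.3), (-0.0145, 8.9), (-0.011, -5.6)]
-0.02 0.039 0 [(-0.047, 5.2), (-0.0205, 11.1), (-0.015, 7.5), (-0.011, -18.4), (0.0145, 20.6)]
-0.02 0.039 2 [(-0.0505, -5.6), (-0.0425, 12.7), (-0.0315, -4.6), (-0.0205, 11.9), (-0.0155, 7.6), (-0.012, -20.9), (0.0145, 22.5)]
-0.02 0.0505 0 [(-0.0515, -7.5), (-0.0475, 4.2), (-0.0315, -6.9), (-0.0155, 8.3), (0.007, 23.8)]
-0.02 0.0505 2 [(-0.0625, 4.5), (-0.055, 4.3), (-0.051, -8.6), (-0.0395, 4.9), (-0.031, -8.6), (-0.0155, 9.4), (-0.012, -6.2), (0.007, 22.0), (0.0145, 4.7)]
```

View pics/k4.png

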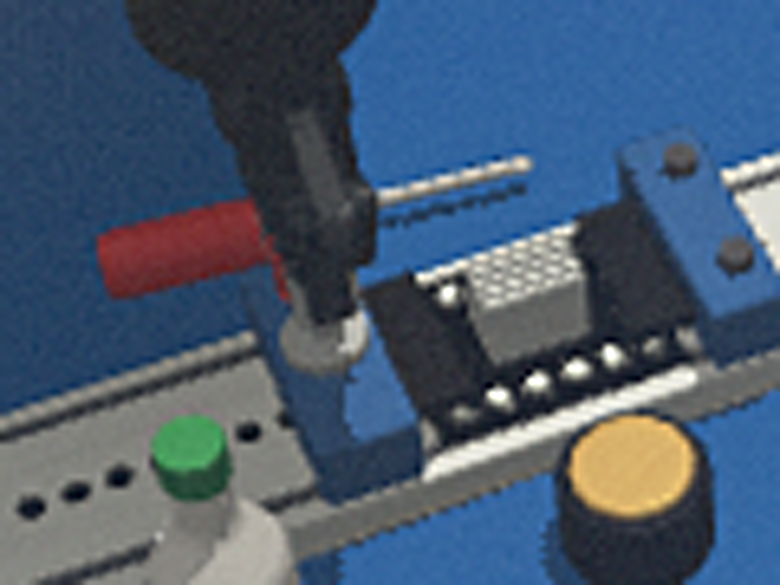

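The jaw is about 1–2 mm past hole 7. I'll back it up a little and then let go.

Request:
move_arm:
  linear:
    - [0,-0.0015,0.0003]
    - [0,-0.0005,0.0002]
    - [0,0,0.0002]
  twist:
    - [0,0,0]
    - [0,0,0]
    - [0,0,0]

```text
time: 15.67
eef_pos: [0.5562, -0.1192, 0.087]
tcp_rot: [0.711, 0.704, 0.003, -0.003]
contact_force: [4.4, 0.6, -12.1]
opening: 0.263
```

```bash
python3 - <<'E'
from plant import *
from h import *
st(get_state())
E
```

```text
t 15.67 pos [ 0.5562 -0.1192  0.087 ] yawY -0.57 tilt rotvec to fix(deg) [-0.44  0.03  0.  ] open 0.263 F [  4.4   0.6 -12.1] T [ 0.11 -0.82  0.04] Hf [ -0.4 -29.9]
```

Request:
move_arm:
  linear:
    - [0,0,0]
    - [0,0,0]
    - [0,0,0]
    - [0,0,0]
    - [0,0,0]
  twist:
    - [0,0,0]
    - [0,0,0]
    - [0,0,0]
    - [0,0,0]
    - [0,0,0]
  grip: 0.6

```text
time: 16.08
eef_pos: [0.5588, -0.1226, 0.0951]
tcp_rot: [0.711, 0.704, 0.002, 0.0]
contact_force: [0.5, -0.4, 0.3]
opening: 0.601
```

```bash
python3 - <<'E'
from plant import *
from h import *
st(get_state())
E
```

```text
t 16.08 pos [ 0.5588 -0.1226  0.0951] yawY -0.58 tilt rotvec to fix(deg) [-0.15  0.21  0.  ] open 0.601 F [ 0.5 -0.4  0.3] T [ 0.    0.01 -0.02] Hf [  2.2 -33.3]
```

Request:
move_arm:
  linear:
    - [-0.001,0.001,0.01]
    - [0,0,0.02]
    - [0,0,0.03]
    - [0,0,0.03]
    - [0,0,0.03]
    - [0,0.02,0.01]
    - [0,0.03,0.01]
    - [0,0.035,0]
    - [0,0.035,0]
    - [0,0.035,0]
    - [0,0.035,0]
    - [0,0.035,0]
    - [0,0.035,0]
    - [0,0.035,0]
    - [0,0.035,0]
    - [0,0.02,0]
    - [0,0,0]
    - [0,0,0]
  twist:
    - [0,0,0]
    - [0,0,0]
    - [0,0,0]
    - [0,0,0]
    - [0,0,0]
    - [0,0,0]
    - [0,0,0]
    - [0,0,0]
    - [0,0,0]
    - [0,0,0]
    - [0,0,0]
    - [0,0,0]
    - [0,0,0]
    - [0,0,0]
    - [0,0,0]
    - [0,0,0]
    - [0,0,0]
    - [0,0,0]

```text
time: 17.58
eef_pos: [0.5545, 0.2428, 0.2706]
tcp_rot: [0.712, 0.702, 0.01, 0.011]
contact_force: [-0.3, -0.5, -0.2]
opening: 0.6
```

```bash
python3 - <<'E'
from plant import *
from h import *
st(get_state())
for n in("scene","top"):
    c=read_camera(n);np.savez(f"{n}9.npz",**c)
s=load("scene9.npz");t=load("top9.npz")
cv2.imwrite("pics/f_s.png",crop(s["img"],170,230,340,345,4.7));cv2.imwrite("pics/f_t.png",crop(t["img"],305,205,465,275,5))
for n,c in(("top",t),("scene",s)):
    I=c["img"].astype(int);m=((I[...,2]>110)&(I[...,1]<80)&(I[...,0]<90)).astype(np.uint8)*255
    b=(385,225,440,255) if n=="top" else(215,245,260,275)
    q=np.zeros_like(m);q[b[1]:b[3],b[0]:b[2]]=m[b[1]:b[3],b[0]:b[2]]
    for k in cv2.findContours(q,0,1)[0]:
        if cv2.contourArea(k)>20:print(n,cv2.boundingRect(k),cv2.minEnclosingCircle(k))
W=Wd(0,-.03)
for L in(0,.0095):print(L,[(n,proj(c,[*W,.078+L]).round(1),proj(c,[*W,.092+L]).round(1)) for n,c in(("top",t),("scene",s))])
E
```

```text
t 17.58 pos [0.5545 0.2428 0.2706] yawY -0.83 tilt rotvec to fix(deg) [0.08 1.72 0.  ] open 0.6 F [-0.3 -0.5 -0.2] T [-0.05  0.04  0.  ] Hf [ -7.5 332.1]
top (397, 233, 10, 10) ((401.7878723144531, 237.90908813476562), 5.224634170532227)
scene (215, 259, 28, 16) ((228.5, 268.0), 14.080227851867676)
0 [('top', array([401. , 237.9]), array([402.1, 236.9])), ('scene', array([238., 274.]), array([237.1, 269.6]))]
0.0095 [('top', array([401.7, 237.3]), array([402.8, 236.3])), ('scene', array([237.4, 271. ]), array([236.5, 266.5]))]
```

View pics/f_s.png

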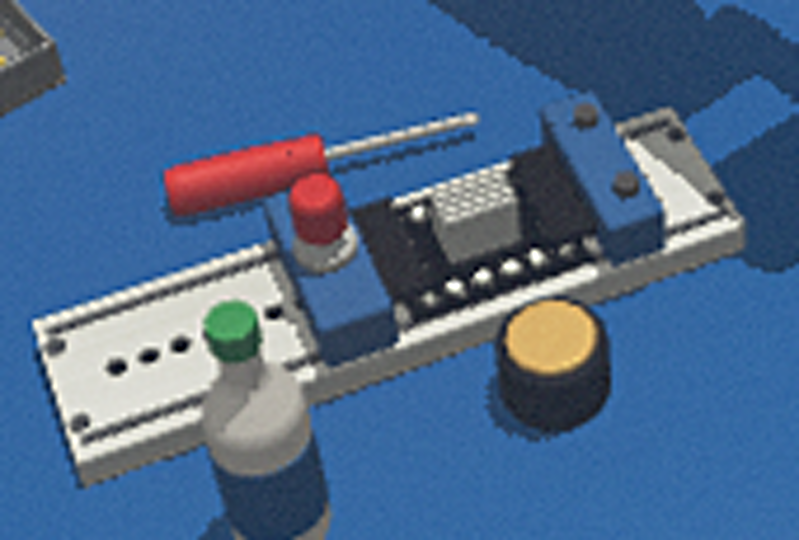

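View pics/f_t.png

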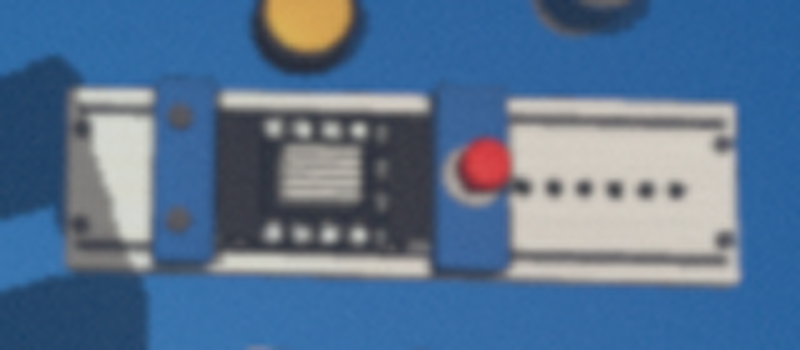

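Both views show the jaw against hole 7's position and both lips over the board. I'll check the knob height (old against new) and the board pose numerically.

```bash
python3 - <<'E'
from h import *
def pts(c):
    v,u=np.mgrid[0:480,0:640];d=c["depth"];P=np.stack([(u-c["cx"])/c["fx"]*d,(v-c["cy"])/c["fy"]*d,d],-1);W=(P-c["t"])@c["R"]
    return (W[...,:2]-O)@EX,(W[...,:2]-O)@EY,W[...,2],d>0
for n,k in(("top",0),("scene",0),("top",9),("scene",9)):
    c=load(f"{n}{k}.npz");x,y,z,ok=pts(c)
    yk=-.135 if k==0 else -.03
    m=ok&(np.hypot(x,y-yk)<.009)&(z>.07);zz=z[m]
    # knob center from red top
    b=ok&(abs(abs(x)-.027)<.006)&(y>yk-.02)&(y<yk+.02)&(abs(z-.0505)<.004)
    l=ok&(abs(x)<.028)&(abs(x)>.012)&(y>yk+.02)&(y<yk+.045)&(abs(z-.039)<.004)
    print(n,k,"knobtop z med",np.percentile(zz,[50,75,95]).round(4),m.sum(),"block z",np.median(z[b]).round(4),"y ext",np.percentile(y[b],[2,98]).round(4),"lip y",np.percentile(y[l],[2,98]).round(4))
    if k:
        s=ok&(abs(x)<.02)&(y>.01)&(y<.07)&(abs(z-.054)<.004);print("  sink top z",np.median(z[s]).round(4),"x",np.percentile(x[s],[3,97]).round(4),"y",np.percentile(y[s],[3,97]).round(4))
s0=load("scene0.npz");s9=load("scene9.npz")
a=crop(s0["img"],170,265,215,325,9);b=crop(s9["img"],215,250,260,310,9);cv2.imwrite("pics/kn.png",np.hstack([a,b]))
im=rect(s9,.024,np.arange(.05,-.05,-.00025),np.arange(-.03,.1,.00025));cv2.imwrite("pics/r10.png",cv2.resize(im,None,fx=1.5,fy=1.5))
E
```

```text
top 0 knobtop z med [0.0918 0.0934 0.0954] 48 block z 0.0506 y ext [-0.1521 -0.1183] lip y [-0.1144 -0.0961]
scene 0 knobtop z med [0.0927 0.0934 0.0948] 44 block z 0.051 y ext [-0.1545 -0.1196] lip y [-0.1148 -0.0974]
top 9 knobtop z med [0.0925 0.0937 0.095 ] 48 block z 0.0506 y ext [-0.0469 -0.0134] lip y [-0.0084  0.0092]
  sink top z 0.0537 x [-0.0122  0.0116] y [0.0253 0.0587]
scene 9 knobtop z med [0.0927 0.0935 0.0946] 41 block z 0.0513 y ext [-0.0495 -0.015 ] lip y [-0.0092  0.0071]
  sink top z 0.0543 x [-0.0108  0.0133] y [0.0233 0.0572]
```

View pics/kn.png

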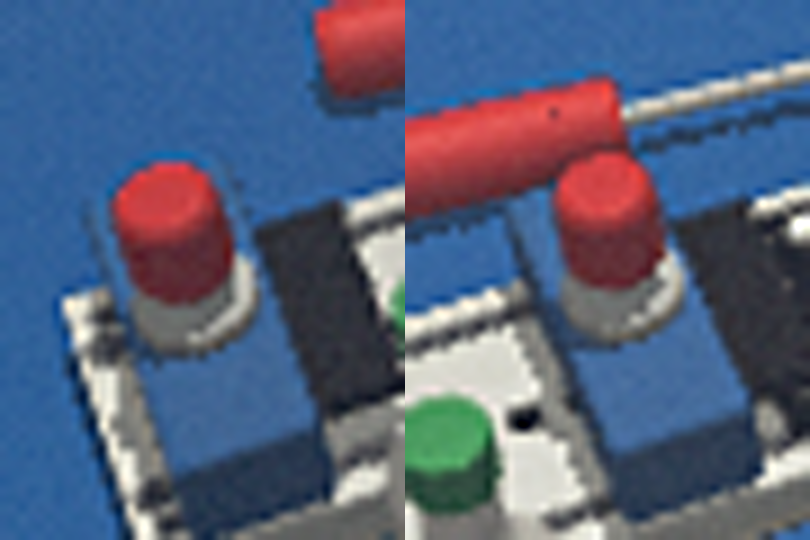

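View pics/r10.png

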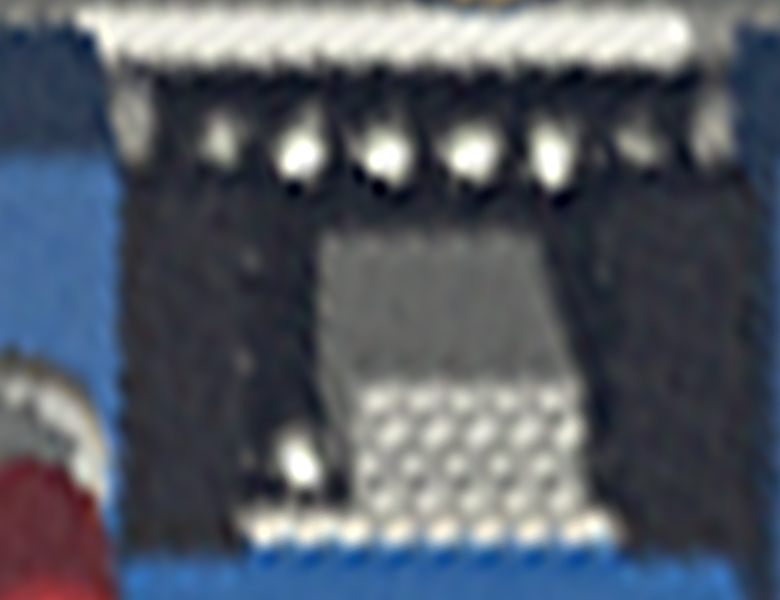

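The knob top is back at its starting height (92.6 mm against 92.3 mm), and the jaw has travelled 105.0 mm, which is hole 7. The board sits about 7 mm clear of each face with both lips over its ends. One difference check of the whole bench, then I'll hand in.

```bash
python3 - <<'E'
from h import *
a=load("top0.npz")["img"];b=load("top9.npz")["img"]
# chroma compare of bench objects (shift estimate by phase correlation per object box)
for n,(x0,y0,x1,y1) in dict(bottle=(410,178,442,214),tip=(352,192,382,224),driver=(350,268,425,295),tray=(428,315,500,374),green=(200,145,262,190),reel=(208,206,242,240),pliers=(186,280,255,318),yellow=(142,238,184,286)).items():
    p,r=cv2.phaseCorrelate(a[y0:y1,x0:x1,2].astype(np.float64),b[y0:y1,x0:x1,2].astype(np.float64),cv2.createHanningWindow((x1-x0,y1-y0),cv2.CV_64F));print(n,np.round(p,2),round(r,2))
E
```

```text
bottle [0.04 0.04] 0.89
tip [ 0.09 -0.07] 0.89
driver [0.33 0.46] 0.89
tray [0.   0.01] 0.89
green [0.03 0.35] 0.49
reel [-0.31  3.  ] 0.23
pliers [32.82 -0.5 ] -0.01
yellow [-0.21  2.03] 0.15
```

```bash
python3 - <<'E'
from h import *
for n in("top","scene"):
    a=load(f"{n}0.npz")["img"];b=load(f"{n}9.npz")["img"]
    x0,y0,x1,y1=(130,190,440,310) if n=="top" else (200,190,480,320)
    cv2.imwrite(f"pics/d_{n}.png",np.vstack([crop(a,x0,y0,x1,y1,2.3),crop(b,x0,y0,x1,y1,2.3)]))
for k in(0,9):
    r=[]
    for n,box in(("top",(345,265,428,298)),("scene",(200,250,275,280))):
        I=load(f"{n}{k}.npz")["img"].astype(int);m=(((I[...,2]>90)&(I[...,1]<75)&(I[...,0]<95))*255).astype(np.uint8);q=np.zeros_like(m);x0,y0,x1,y1=box;q[y0:y1,x0:x1]=m[y0:y1,x0:x1]
        c=max(cv2.findContours(q,0,1)[0],key=cv2.contourArea);M=cv2.moments(c);r.append((round(M["m10"]/M["m00"],2),round(M["m01"]/M["m00"],2),cv2.contourArea(c),cv2.boundingRect(c)))
    print(k,r)
E
```

```text
0 [(403.57, 282.1, 271.5, (387, 276, 33, 13)), (221.62, 266.52, 299.5, (205, 259, 35, 16))]
9 [(403.46, 282.01, 254.5, (387, 276, 33, 13)), (227.64, 269.96, 296.5, (205, 259, 39, 21))]
```

View pics/d_top.png

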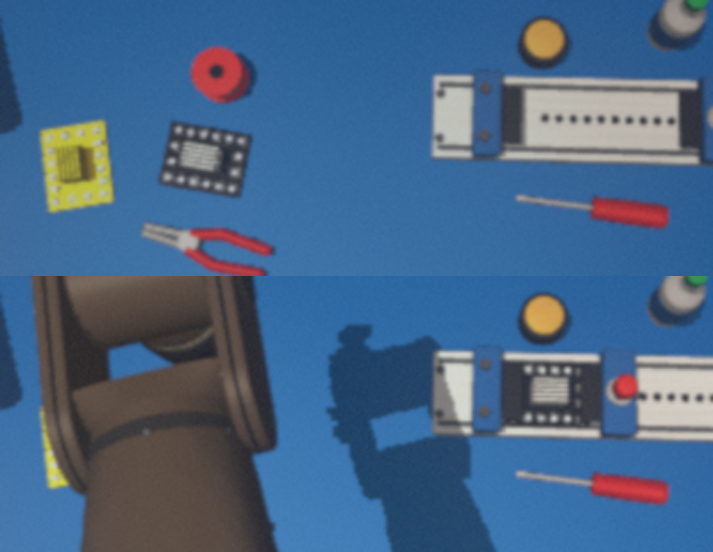

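View pics/d_scene.png

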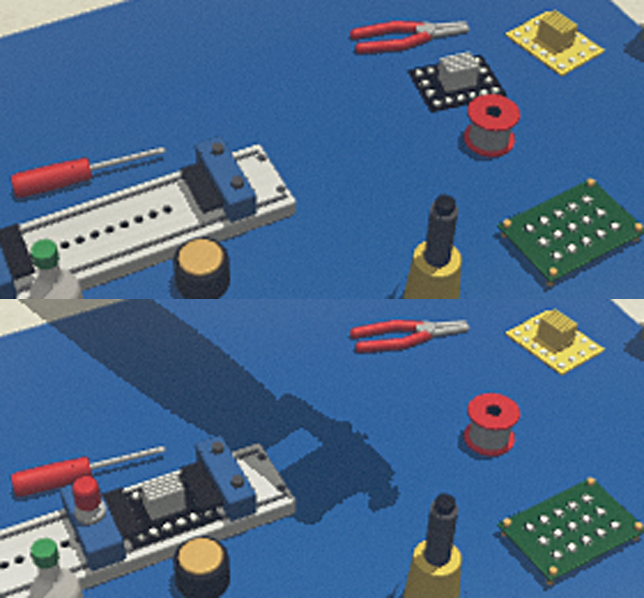

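The before and after views show every other object where it was. The top view's mismatches come from the arm hiding the reel, pliers and yellow board, and all three are unchanged in the scene view. Handing in.

```bash
python3 -c "
from plant import *
print(sign_off())"
```

```text
the job is handed in; nothing more can be done
None
```

The job is done and was handed in at about 17.7 s. The LED board lies flat in the holder, and the jaw is latched at hole 7 (the index hole at 105 mm travel) with both lips over the board's ends.

I picked the board up by its heat sink, slid it in under the stop lip and set it down until the base carried it. Then I lifted the plunger, slid the jaw along to hole 7, the last hole before the board, and let go.

**Last checks**
- **Board:** it is square to the rail and within about 1 mm of centre across it. It clears each jaw face by roughly 5–9 mm, about 7 mm on both sides in the final scene view.
- **Plunger:** the knob top measures about 92.6 mm against 92.3 mm at the start, so the pin is fully home.
- **Jaw:** it travelled 105.0 mm.
- **Other things:** the scene view shows nothing else moved. The top-view check could not confirm the reel, pliers and yellow board, because the arm hid them.

**Disagreement:** my estimates of the stop-face position ranged from about 90 to 94 mm, and I took it as 93 mm. A board pushed right against the stop would have left about zero clearance at hole 8. I left it a few millimetres off the stop instead, which makes hole 7 the clear choice.

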